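# Catch the incubator cover and lower it shut

### The job

The tube incubator's hinged cover stands open, leaning back a little past upright. With a finger behind its upper edge, nudge it until it tips over its tubes and falls shut by itself, catch it from beneath on the outside of a finger before it is half way down, stop it there for a moment, then lower it gently until it lies fully shut and draw away. Never pinch the cover, let it drop shut or press hard on it, and leave everything else on the bench where it stands.

Things in the scene. Friction and masses are not known exactly. Their poses are not given: they have to be found in the camera images.
- incubator: White bench-top tube incubator, fixed, body 150 (x) by 200 (y) mm, with a 75 mm high housing behind it; origin at the middle of its underside on the bench; x points from its front to its hinge side (roughly to the robot's left, +y), z up. Front wall: flat and upright at x = -70 mm. The rim that the cover lies on is at z = 105 mm.
- cover (a joint): Opening angle, rad: 0 shut (level), pi/2 upright, stop at 1.75, where it rests after starting at 1.68 to 1.75. Balances within 0.05 of upright, else falls open or shut. The hinge is damped: from 0.1 in front of upright it takes 2 to 4 s to come half way down, then falls at 0.5 to 0.9 rad/s, too fast to let drop. Lowering at 0.3 rad/s or less is gentle. About 1.5 N at the free edge holds it up.
- cover_hinge (a point): Middle of the cover's hinge line, which runs along the incubator's y axis: x = +80, z = 105.5 mm from the incubator's origin. The cover is a flat grey plate, 175 mm from hinge line to free edge, 190 mm wide, 6 mm thick, about 0.3 kg.
- cover_edge (a point): Middle of the cover's free edge, on the underside (the face over the tubes). Shut, this edge is 105 mm above the bench and stands out 25 mm past the front wall, so a tilted finger can stay beneath it until the cover lies on the rim. The point's x axis lies in the plate, from the edge to the hinge; z points out of the outer face.
- bottle: Brown capped bottle, 60 mm across, 130 mm high, beyond the incubator; bystander, origin under its centre.
- beaker: Glass beaker, 66 mm across, 80 mm high, behind the incubator's hinge side; bystander, origin under its centre.
- timer: White bench timer, 60 by 60 by 18 mm, off the incubator's front, nearer the robot; bystander, origin under its centre.
- scoop: Steel scoop lying flat, 140 mm long, 6 mm thick, off the incubator's front, farther from the robot; bystander, origin under its middle.

How it is judged:
By the outcome, as a careful person would: the job done as asked, in the order asked, and still so for the second after the job is handed in, with the robot touching nothing.
It also fails if it takes over 56 s, if anything falls off the work surface, if the arm or the gripper's body presses on something with over 40 N, if the wrist force passes 120 N, or if a joint passes its speed limit or range.

### The arm

A 6-joint arm with a two-finger parallel gripper is mounted at the origin on the work surface. World frame = base frame: x ahead of the robot, y to its left, z up, the work surface at z = 0. Lengths are in m, angles in rad, forces in N, time in s.
With the tool pointing down it reaches from about 0.35 to 0.975 m from the base axis. Payload 4.9 kg.
Tool frame: the origin (TCP) lies midway between the tips of the shut fingers; the grasp point (between the pads) lies 19 mm behind it; z points along the fingers, y is the direction in which the jaws open and shut (so a half turn about z gives the same grasp; the last joint's range is limited). The gripper opens to 85 mm and grips with 20 to 120 N. Pads are 22 mm wide; open, the fingers measure 114 mm over their backs; the gripper's body (76 mm by 85 mm) begins 54 mm behind the grasp point. The pads swing forward as they close: fully open they stand 13 mm farther back than shut.
Start: joints at [-1.303, 0.053, 1.613, -0, 1.476, -0.119], TCP at [0.236, -0.579, 0.231] pointing down, gripper open.
Joint ranges: [-3.01, 3.01], [-1.01, 2.22], [0.06, 2.58], [-1.02, 4.17], [0.09, 2.62], [-3.14, 3.14]. Speed limits (rad/s): [2.57, 2.57, 3.14, 3.14, 3.14, 3.14].

### API

Orientations are given as a rotation vector (axis times angle).
In Python, from station import ctrl gives the robot as it stands.
- The arm moves only by the tool apply_moves, never from a script. Its argument "rows" is a list of rows, each a list of 6 numbers: the shift along the tool's x, y, z in cm, then the turn, a rotation vector about the tool's x, y, z in units of 5 degrees (1.0 is 5 degrees). In form: [[x, y, z, rx, ry, rz], ...]. A call has 1 to 20 rows; each row is the pose to reach, as a shift and turn from the pose measured when the call began, along the tool's axes at that moment; what a row does not reach only later rows make up. A row lasts 1/10 s, in which the tool goes at most 50 mm and 8.59 degrees, less where a joint would pass 70% of its speed; a pose out of reach is approached as far as the arm can. A call with a gripper value outside its range is refused whole. "grip" is the closure, from 0 (fully open) to 1 (shut), set as the call begins (left out, the last holds). The fingers move at their own pace and stop on an object; "squeeze" is the grip in N (left out, the last holds). Time passes only in rows, so rows that repeat a pose let the fingers close. It gives the time, the measured TCP pose, the force and the opening at its end, in the units of the state.
- ctrl.get_obs(): the state, without advancing time (a new reading comes with each control period).
- ctrl.get_image(name): name is "scene" or "side" or "wrist"; returns a dict with "color" (384x512x3 uint8, blue, green, red), "mtx" (3x3 intrinsics, pixels), "rvec" (rotation vector, rad) and "tvec" (3), from world to camera coordinates, as OpenCV has them. Camera axes: x right, y down, z forward; pixel columns grow to the right and rows downward; lengths in m; the calibration is good to about 2 mm. The wrist camera is an equidistant fisheye: a pixel r from the principal point sees the ray r / f radians off the axis. A picture is of the moment at which its call begins. There is no depth.
- ctrl.finish_job(): hands the job in, once; it reports no verdict.
The state is a dict: "t": time; "q": joint angles; "dq": joint speeds; "effort": joint torques, N m; "tool_pos": TCP position; "tool_rot": TCP orientation; "contact_force": force on the tool from outside, world axes, zero at the start; "wrist_torque": the same for the moment, N m; "opening": finger opening in m.
Only numpy, scipy, OpenCV 4.12 (cv2) and the standard library are available. Lean on these libraries where they do the work, as an engineer would, in place of code of your own. Each camera call takes 0.05 s, during which the arm holds its last target.

## Working session

There is one attempt and no reset: what is moved stays moved. The work goes in short steps, Python scripts to look and compute and a tool call to move; the robot and the scene stay as the last step left them, time stands still between calls to the robot, and variables do not carry over. Pictures are saved under pics/ and viewed, and the job is handed in when it is done.

Besides the shell and the picture viewer there is one more tool, called after "Request:" by a JSON object that holds its "method" and its "body", one argument or row to a line. apply_moves: Moves the arm, as the interface text tells. Its arguments: {"type":"object","properties":{"rows":{"type":"array","items":{"type":"array","items":{"type":"number"}}},"grip":{"type":"number"},"squeeze":{"type":"number"}},"required":["rows"]}

```bash
ls; mkdir -p pics
python3 - <<'E'
from station import ctrl
import cv2
o=ctrl.get_obs()
print({k:(v if not hasattr(v,'round') else v.round(3) if not isinstance(v,float) else v) for k,v in o.items()})
for n in ["scene","side","wrist"]:
    im=ctrl.get_image(n); cv2.imwrite(f"pics/{n}0.png",im["color"]); print(n,im["mtx"],im["rvec"],im["tvec"])
E
```

```text
pics
{'t': 0.0, 'q': array([-1.303,  0.053,  1.614,  0.   ,  1.476, -0.119]), 'dq': array([-0.001, -0.001, -0.001, -0.001,  0.002,  0.002]), 'effort': array([-0.0000e+00, -3.9368e+01, -3.7018e+01, -0.0000e+00,  7.0000e-03,
        0.0000e+00]), 'tool_pos': array([ 0.236, -0.578,  0.23 ]), 'tool_rot': array([-3.081, -0.603,  0.   ]), 'contact_force': array([ 0.197, -0.441, -0.734]), 'wrist_torque': array([ 0.042,  0.017, -0.027]), 'opening': 0.08541501525523297}
scene [[370.39473663   0.         251.90811099]
 [  0.         370.39473663 193.57130609]
 [  0.           0.           1.        ]] [ 2.36774823  0.50493034 -0.21973644] [-0.54741402 -0.05927078  0.86608104]
side [[482.68235188   0.         258.84118719]
 [  0.         482.68235188 189.64211791]
 [  0.           0.           1.        ]] [ 0.93841672 -2.26756267  1.24907688] [0.42577598 0.28838452 0.84770246]
wrist [[297.31863964   0.         256.22976571]
 [  0.         297.31863964 195.2517494 ]
 [  0.           0.           1.        ]] [-2.38184194  1.60295465  0.2556358 ] [-0.62426158 -0.0387924   0.38107628]
```

View pics/scene0.png

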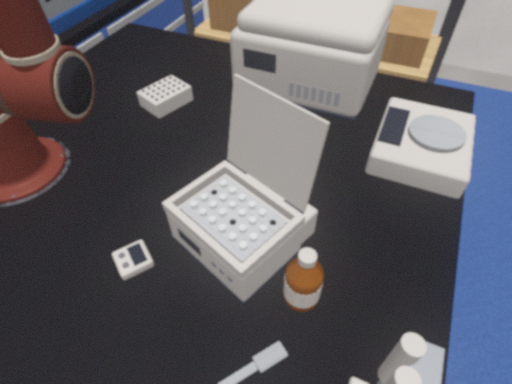

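View pics/side0.png

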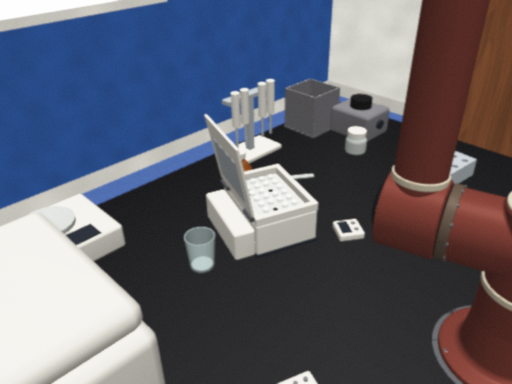

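View pics/wrist0.png

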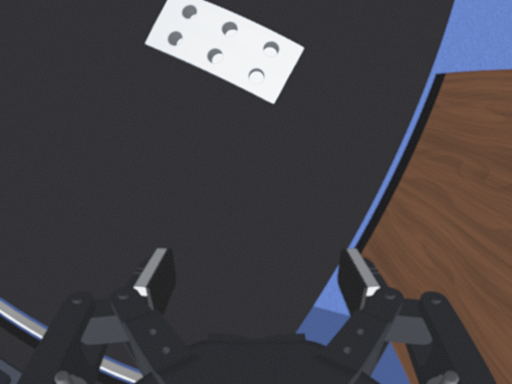

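Run:
```python
import cv2
a=cv2.imread("pics/scene0.png")[70:310,150:350]; cv2.imwrite("pics/c1.png",cv2.resize(a,None,fx=2.5,fy=2.5,interpolation=cv2.INTER_CUBIC))
a=cv2.imread("pics/side0.png")[105:285,170:380]; cv2.imwrite("pics/c2.png",cv2.resize(a,None,fx=3,fy=3,interpolation=cv2.INTER_CUBIC))
```

```text
(no output)
```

View pics/c1.png

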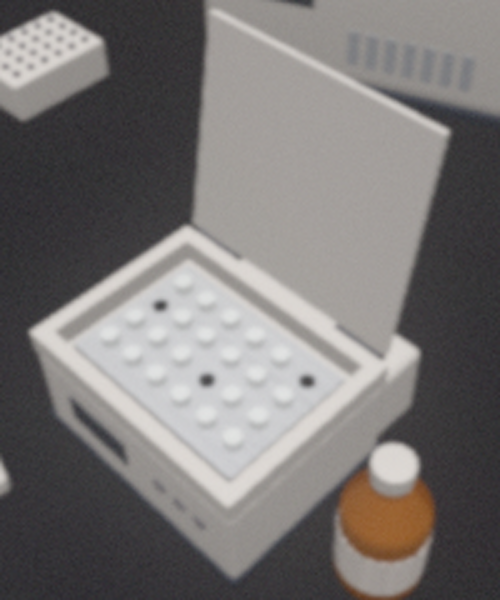

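View pics/c2.png

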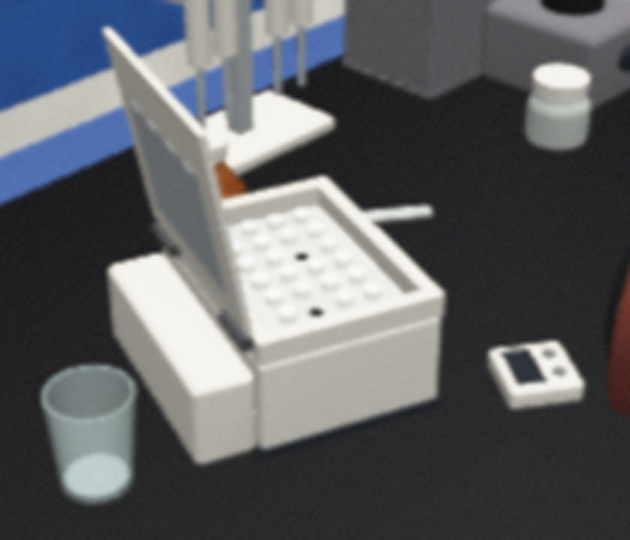

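```bash
cat > h.py <<'E'
import numpy as np, cv2
from station import ctrl
def cam(n):
    im=ctrl.get_image(n); return im
def ray(im,p):
    R=cv2.Rodrigues(np.array(im["rvec"]))[0]; t=np.array(im["tvec"]).ravel()
    u=np.linalg.inv(im["mtx"])@[p[0],p[1],1]
    return -R.T@t, (R.T@u)/np.linalg.norm(u)
def onz(im,p,z):
    c,d=ray(im,p); return c+d*(z-c[2])/d[2]
def tri(a,p,b,q):
    c,d=ray(a,p); e,f=ray(b,q)
    s=np.linalg.lstsq(np.c_[d,-f],e-c,rcond=None)[0]
    A=c+s[0]*d;B=e+s[1]*f
    return (A+B)/2,np.linalg.norm(A-B)
def proj(im,P):
    return cv2.projectPoints(np.array(P,float).reshape(-1,3),np.array(im["rvec"]),np.array(im["tvec"]),im["mtx"],None)[0].reshape(-1,2)
E
python3 - <<'E'
from h import *
np.set_printoptions(precision=4,suppress=True)
s=cam("scene");d=cam("side")
A=lambda x,y:(150+x/2.5,70+y/2.5)
B=lambda x,y:(170+x/3,105+y/3)
print("rim scene FN,FF,BN",*[onz(s,A(*p),.105) for p in [(32,333),(233,510),(187,228)]])
print("rim side FN,FF,BN",*[onz(d,B(*p),.105) for p in [(443,295),(323,180),(250,350)]])
print("base scene FN,FF",onz(s,A(58,410),0),onz(s,A(235,578),0))
print("base side FN BN",onz(d,B(437,397),0),onz(d,B(262,447),0))
print("cover near top",tri(s,A(212,10),d,B(215,155)),"far top",tri(s,A(447,131),d,B(107,32)))
E
```

```text
rim scene FN,FF,BN [ 0.4429 -0.0218  0.105 ] [ 0.631  -0.0905  0.105 ] [0.4934 0.1164 0.105 ]
rim side FN,FF,BN [ 0.4382 -0.0193  0.105 ] [ 0.6223 -0.0846  0.105 ] [0.4904 0.1286 0.105 ]
base scene FN,FF [ 0.4372 -0.0137  0.    ] [ 0.6254 -0.0847  0.    ]
base side FN BN [ 0.4462 -0.0301  0.    ] [0.5008 0.109  0.    ]
cover near top (array([0.4994, 0.1546, 0.2683]), np.float64(0.012466422017158939)) far top (array([0.6845, 0.0852, 0.2747]), np.float64(0.003335799291595519))
```

Run:
```python
from h import *
from scipy.optimize import least_squares
np.set_printoptions(precision=4,suppress=True)
s=cam("scene");d=cam("side")
A=lambda x,y:(150+x/2.5,70+y/2.5)
B=lambda x,y:(170+x/3,105+y/3)
def W(p,v):
    x,y,a,_=p; c,S=np.cos(a),np.sin(a); return [x+c*v[0]-S*v[1],y+S*v[0]+c*v[1],v[2]]
def cov(p,r,y,h):
    t=p[3]; return W(p,[.08-r*np.cos(t)+h*np.sin(t), y, .1055+r*np.sin(t)+h*np.cos(t)])
obs=[(s,A(32,333),lambda p:W(p,[-.07,.1,.105])),(s,A(233,510),lambda p:W(p,[-.07,-.1,.105])),
(s,A(58,410),lambda p:W(p,[-.07,.1,0])),(s,A(235,578),lambda p:W(p,[-.07,-.1,0])),
(d,B(443,295),lambda p:W(p,[-.07,.1,.105])),(d,B(323,180),lambda p:W(p,[-.07,-.1,.105])),(d,B(437,397),lambda p:W(p,[-.07,.1,0])),
(s,A(211,10),lambda p:cov(p,.175,.095,.003)),(s,A(447,131),lambda p:cov(p,.175,-.095,.003)),(s,A(388,355),lambda p:cov(p,0,-.095,0)),
(d,B(107,32),lambda p:cov(p,.175,-.095,.003)),(d,B(212,150),lambda p:cov(p,.175,.095,.003))]
f=lambda p:np.concatenate([(proj(c,F(p))[0]-np.array(q)) for c,q,F in obs])
r=least_squares(f,[.56,.02,1.22,1.7],loss="soft_l1")
print(r.x,f(r.x).reshape(-1,2))
p=r.x
for n,v in [("FN",cov(p,.175,.095,0)),("edge mid",cov(p,.175,0,0)),("FF",cov(p,.175,-.095,0)),("hinge",cov(p,0,0,0))]: print(n,np.array(v))
for n,v,z in [("beakertop",0,0)]: pass
print("beaker base side",onz(d,B(95,485),0),"bottle cap top scene",onz(s,A(394,458),.13),"timer",onz(s,(132,259),.018),"scoop ends",onz(s,(220,384),.006),onz(s,(285,350),.006))
```

```text
[0.5585 0.0117 1.2248 1.7307] [[-0.5756 -0.9729]
 [-0.5543 -1.8258]
 [-0.2973  3.104 ]
 [ 0.9819  2.4703]
 [-0.6176 -0.6129]
 [-0.9112 -1.3614]
 [-0.8653  2.8481]
 [-1.1456 -0.8643]
 [-0.3428 -0.3406]
 [-1.4727  1.2465]
 [-0.5276 -2.0099]
 [-2.4056 -6.1124]]
FN [0.5058 0.1453 0.2783]
edge mid [0.5951 0.1131 0.2783]
FF [0.6845 0.0809 0.2783]
hinge [0.5857 0.0869 0.1055]
beaker base side [0.5569 0.2243 0.    ] bottle cap top scene [ 0.7096 -0.0338  0.13  ] timer [ 0.4086 -0.1011  0.018 ] scoop ends [ 0.65   -0.2182  0.006 ] [ 0.7191 -0.1342  0.006 ]
```

```bash
cat >> h.py <<'E'
from scipy.spatial.transform import Rotation as Rn
INC=np.array([.5585,.0117,1.2248])
try: INC=np.load("inc.npy")
except Exception: pass
def W(v,p=None):
    x,y,a=INC if p is None else p[:3]; c,S=np.cos(a),np.sin(a); return np.array([x+c*v[0]-S*v[1],y+S*v[0]+c*v[1],v[2]])
def toinc(P):
    x,y,a=INC; c,S=np.cos(a),np.sin(a); d=np.array(P)-[x,y,0]; return np.array([c*d[0]+S*d[1],-S*d[0]+c*d[1],d[2]])
def Rt(t):  # tilt below horizontal, rad
    a=INC[2]; f=np.array([np.sin(a),-np.cos(a),0]); k=np.array([0,0,1.])
    z=np.cos(t)*f-np.sin(t)*k; y=np.sin(t)*f+np.cos(t)*k
    return np.c_[np.cross(y,z),y,z]
def row(o,P,R):
    R0=Rn.from_rotvec(o["tool_rot"]); d=R0.inv().apply(np.array(P)-o["tool_pos"])*100
    r=(R0.inv()*Rn.from_matrix(R)).as_rotvec()/np.radians(5)
    return np.round(np.r_[d,r],2)
def state():
    o=ctrl.get_obs(); R=Rn.from_rotvec(o["tool_rot"]).as_matrix()
    print("t",round(o["t"],2),"q",np.round(o["q"],2),"tcp",np.round(o["tool_pos"],4),"inc",np.round(toinc(o["tool_pos"])*1000,1),"z",np.round(R[:,2],3),"x",np.round(R[:,0],3),"F",np.round(o["contact_force"],2),"op",round(o["opening"],4)); return o
E
python3 - <<'E'
from h import *
from scipy.optimize import least_squares
np.set_printoptions(precision=4,suppress=True)
s=cam("scene");d=cam("side")
A=lambda x,y:(150+x/2.5,70+y/2.5)
B=lambda x,y:(170+x/3,105+y/3)
def cov(p,r,y,h):
    t=p[3]; return W([.08-r*np.cos(t)+h*np.sin(t), y, .1055+r*np.sin(t)+h*np.cos(t)],p)
obs=[(s,A(32,333),lambda p:W([-.07,.1,.105],p)),(s,A(233,510),lambda p:W([-.07,-.1,.105],p)),
(d,B(443,293),lambda p:W([-.07,.1,.105],p)),(d,B(323,178),lambda p:W([-.07,-.1,.105],p)),
(s,A(211,10),lambda p:cov(p,.175,.095,.003)),(s,A(447,131),lambda p:cov(p,.175,-.095,.003)),(s,A(388,355),lambda p:cov(p,0,-.095,0)),
(d,B(107,32),lambda p:cov(p,.175,-.095,.003))]
f=lambda p:np.concatenate([(proj(c,F(p))[0]-np.array(q)) for c,q,F in obs])
r=least_squares(f,[.56,.02,1.22,1.7],loss="soft_l1")
print(r.x,f(r.x).reshape(-1,2)); np.save("inc.npy",r.x[:3])
p=r.x
# overlay
for n,im in (("scene",s),("side",d)):
    I=cv2.resize(im["color"],None,fx=3,fy=3)
    def L(P): 
        q=(proj(im,P)*3+1).astype(int); cv2.polylines(I,[q.reshape(-1,1,2)],True,(0,0,255),1)
    L([W([x,y,.105],p) for x,y in [(-.07,.1),(-.07,-.1),(.08,-.1),(.08,.1)]])
    L([cov(p,r_,y,0) for r_,y in [(0,.095),(.175,.095),(.175,-.095),(0,-.095)]])
    I=I[210:930,450:1050] if n=="scene" else I[315:855,510:1140]
    cv2.imwrite(f"pics/ov_{n}.png",I[:600])
import h; h.INC=p[:3]
o=ctrl.get_obs()
print(row(o,W([-.12,.12,.15],p),h.Rt(np.pi/4)), W([-.12,.12,.15],p))
E
```

```text
[0.5597 0.0105 1.2258 1.7337] [[-0.4402 -0.2455]
 [-0.1386 -0.912 ]
 [-0.6428 -0.382 ]
 [-0.9522 -1.0122]
 [-0.7068 -0.4349]
 [ 0.3911  0.1757]
 [-1.0723  1.9117]
 [-0.6676 -2.2007]]
[ 35.28 -41.44   8.13  -8.46   3.77  -9.1 ] [ 0.4062 -0.0619  0.15  ]
```

View pics/ov_scene.png

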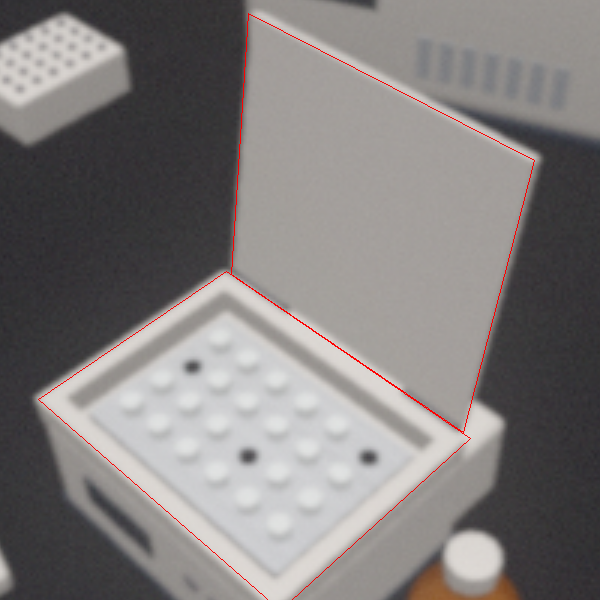

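View pics/ov_side.png

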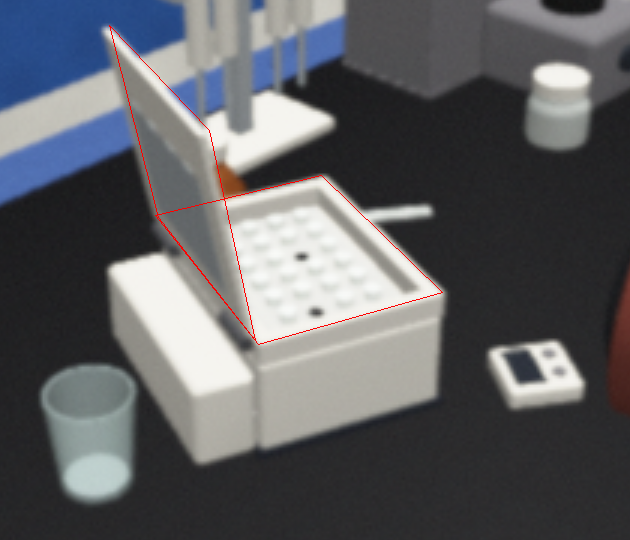

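Request:
{"method": "apply_moves", "body": {
  "rows": [
    [35.3, -41.4, 8.1, -8.46, 3.77, -9.1],
    [35.3, -41.4, 8.1, -8.46, 3.77, -9.1],
    [35.3, -41.4, 8.1, -8.46, 3.77, -9.1],
    [35.3, -41.4, 8.1, -8.46, 3.77, -9.1],
    [35.3, -41.4, 8.1, -8.46, 3.77, -9.1],
    [35.3, -41.4, 8.1, -8.46, 3.77, -9.1],
    [35.3, -41.4, 8.1, -8.46, 3.77, -9.1],
    [35.3, -41.4, 8.1, -8.46, 3.77, -9.1],
    [35.3, -41.4, 8.1, -8.46, 3.77, -9.1],
    [35.3, -41.4, 8.1, -8.46, 3.77, -9.1],
    [35.3, -41.4, 8.1, -8.46, 3.77, -9.1],
    [35.3, -41.4, 8.1, -8.46, 3.77, -9.1],
    [35.3, -41.4, 8.1, -8.46, 3.77, -9.1],
    [35.3, -41.4, 8.1, -8.46, 3.77, -9.1],
    [35.3, -41.4, 8.1, -8.46, 3.77, -9.1],
    [35.3, -41.4, 8.1, -8.46, 3.77, -9.1],
    [35.3, -41.4, 8.1, -8.46, 3.77, -9.1],
    [35.3, -41.4, 8.1, -8.46, 3.77, -9.1]
  ],
  "grip": 1,
  "squeeze": 20
}}

```text
t: 2.25
tool_pos: [0.4398, -0.0627, 0.1654]
tool_rot: [2.014, 1.406, 0.555]
contact_force: [0.2, -0.3, -0.1]
opening: 0.0001
```

Run:
```python
from h import *
o=state()
for n in ("scene","side"):
    cv2.imwrite(f"pics/{n}1.png",cam(n)["color"])
# final low pose: tip
print(Rt(np.pi/4).round(3));
```

```text
t 2.25 q [-0.27 -1.01  2.58 -0.09  0.81  0.12] tcp [ 0.4398 -0.0627  0.1654] inc [-109.4   88.   165.4] z [ 0.646 -0.244 -0.724] x [ 0.347  0.938 -0.006] F [ 0.18 -0.28 -0.11] op 0.0001
[[ 0.338  0.665  0.665]
 [ 0.941 -0.239 -0.239]
 [ 0.     0.707 -0.707]]
```

View pics/scene1.png

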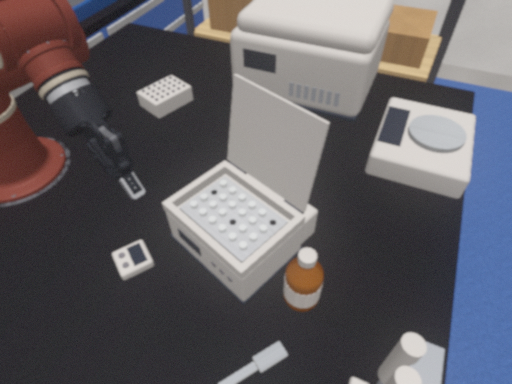

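View pics/side1.png

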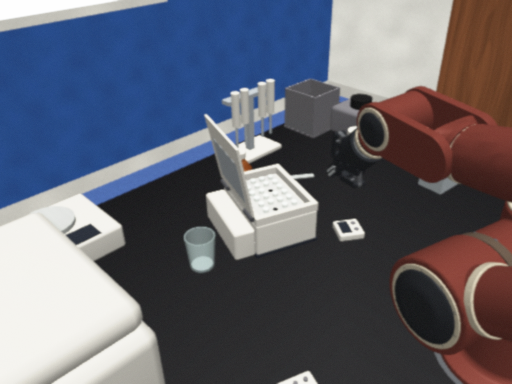

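```bash
cat > kin.py <<'E'
from h import *
def Rq(q,s4,s6):
    E=Rn.from_euler
    return E('z',q[0])*E('y',q[1]+q[2])*E('z',s4*q[3])*E('y',q[4])*E('z',s6*q[5])
E
python3 - <<'E'
from kin import *
o=ctrl.get_obs()
R1=Rn.from_rotvec([-3.081,-.603,0]); q1=[-1.303,.053,1.6135,0,1.476,-.119]
R2=Rn.from_rotvec(o["tool_rot"]); q2=o["q"]
for s4 in(1,-1):
  for s6 in (1,-1):
    C1=Rq(q1,s4,s6).inv()*R1; C2=Rq(q2,s4,s6).inv()*R2
    print(s4,s6,np.degrees((C1.inv()*C2).magnitude()),C1.as_matrix().round(2).tolist())
    def Rz(a):return Rn.from_euler('z',a)
s4=s6=1
C=Rn.from_matrix((Rq(q1,1,1).inv()*R1).as_matrix().round(0))
f=np.array([np.cos(INC[2]),np.sin(INC[2]),0]);k=np.array([0,0,1.])
for t in (35,50,65,75):
  t=np.radians(t)
  for sg in (1,-1):
    z=np.cos(t)*f-np.sin(t)*k; y=sg*(np.sin(t)*f+np.cos(t)*k); R=Rn.from_matrix(np.c_[np.cross(y,z),y,z])
    for q1_,phi in ((-.05,1.6),(-.35,1.6),(-.35,2.0)):
      M=(Rn.from_euler('z',q1_)*Rn.from_euler('y',phi)).inv()*R*C.inv()
      e=M.as_euler('ZYZ'); print(int(np.degrees(t)+.5),sg,q1_,phi,e.round(2),'alt',np.array([e[0]-np.pi,-e[1],e[2]+np.pi]).round(2))
E
```

```text
1 1 0.0722570062409041 [[-0.0, -1.0, 0.0], [1.0, -0.0, 0.0], [-0.0, 0.0, 1.0]]
1 -1 27.113515400836864 [[0.24, -0.97, 0.0], [0.97, 0.24, 0.0], [-0.0, 0.0, 1.0]]
-1 1 10.053129970627191 [[-0.0, -1.0, 0.0], [1.0, -0.0, 0.0], [-0.0, 0.0, 1.0]]
-1 -1 21.45688865191511 [[0.24, -0.97, 0.0], [0.97, 0.24, 0.0], [-0.0, 0.0, 1.0]]
35 1 -0.05 1.6 [ 0.95  1.31 -1.42] alt [-2.2  -1.31  1.72]
35 1 -0.35 1.6 [ 0.96  1.56 -1.6 ] alt [-2.18 -1.56  1.54]
35 1 -0.35 2.0 [ 1.    1.33 -1.93] alt [-2.14 -1.33  1.21]
35 -1 -0.05 1.6 [0.95 1.31 1.72] alt [-2.2  -1.31  4.86]
35 -1 -0.35 1.6 [0.96 1.56 1.54] alt [-2.18 -1.56  4.69]
35 -1 -0.35 2.0 [1.   1.33 1.21] alt [-2.14 -1.33  4.35]
50 1 -0.05 1.6 [ 0.68  1.36 -1.36] alt [-2.46 -1.36  1.78]
50 1 -0.35 1.6 [ 0.7   1.55 -1.59] alt [-2.44 -1.55  1.55]
50 1 -0.35 2.0 [ 0.74  1.25 -1.86] alt [-2.4  -1.25  1.28]
50 -1 -0.05 1.6 [0.68 1.36 1.78] alt [-2.46 -1.36  4.92]
50 -1 -0.35 1.6 [0.7  1.55 1.55] alt [-2.44 -1.55  4.69]
50 -1 -0.35 2.0 [0.74 1.25 1.28] alt [-2.4  -1.25  4.42]
65 1 -0.05 1.6 [ 0.42  1.42 -1.31] alt [-2.72 -1.42  1.83]
65 1 -0.35 1.6 [ 0.44  1.55 -1.59] alt [-2.71 -1.55  1.55]
65 1 -0.35 2.0 [ 0.47  1.19 -1.77] alt [-2.67 -1.19  1.38]
65 -1 -0.05 1.6 [0.42 1.42 1.83] alt [-2.72 -1.42  4.97]
65 -1 -0.35 1.6 [0.44 1.55 1.55] alt [-2.71 -1.55  4.7 ]
65 -1 -0.35 2.0 [0.47 1.19 1.38] alt [-2.67 -1.19  4.52]
75 1 -0.05 1.6 [ 0.25  1.47 -1.29] alt [-2.89 -1.47  1.85]
75 1 -0.35 1.6 [ 0.26  1.54 -1.58] alt [-2.88 -1.54  1.56]
75 1 -0.35 2.0 [ 0.29  1.16 -1.69] alt [-2.86 -1.16  1.45]
75 -1 -0.05 1.6 [0.25 1.47 1.85] alt [-2.89 -1.47  4.99]
75 -1 -0.35 1.6 [0.26 1.54 1.56] alt [-2.88 -1.54  4.7 ]
75 -1 -0.35 2.0 [0.29 1.16 1.45] alt [-2.86 -1.16  4.59]
```

```bash
cat >> h.py <<'E'
SG=1
def Rf(tdeg):
    t=np.radians(tdeg); a=INC[2]; f=np.array([np.cos(a),np.sin(a),0]);k=np.array([0,0,1.])
    z=np.cos(t)*f-np.sin(t)*k; y=SG*(np.sin(t)*f+np.cos(t)*k); return np.c_[np.cross(y,z),y,z]
def rows(o,L): # L of (x,y,z mm inc, tilt)
    for x,y,z,t in L: print(row(o,W([x/1e3,y/1e3,z/1e3]),Rf(t)).tolist())
E
python3 - <<'E'
import h; from h import *
o=state()
for sg in (1,-1):
    h.SG=sg; print(sg); rows(o,[(-130,60,350,65)])
E
```

```text
t 2.35 q [-0.27 -1.01  2.58 -0.09  0.81  0.12] tcp [ 0.4399 -0.0623  0.1654] inc [-109.    88.2  165.4] z [ 0.646 -0.243 -0.724] x [ 0.346  0.938 -0.006] F [ 0.   -0.5   0.82] op -0.0003
1
[-2.19, 14.78, -11.4, 2.86, 10.28, -14.97]
-1
[-2.19, 14.78, -11.4, 10.75, -2.99, 18.58]
```

Request:
{"method": "apply_moves", "body": {
  "rows": [
    [-2.2, 14.8, -11.4, 2.86, 10.28, -14.97],
    [-2.2, 14.8, -11.4, 2.86, 10.28, -14.97],
    [-2.2, 14.8, -11.4, 2.86, 10.28, -14.97],
    [-2.2, 14.8, -11.4, 2.86, 10.28, -14.97],
    [-2.2, 14.8, -11.4, 2.86, 10.28, -14.97],
    [-2.2, 14.8, -11.4, 2.86, 10.28, -14.97],
    [-2.2, 14.8, -11.4, 2.86, 10.28, -14.97],
    [-2.2, 14.8, -11.4, 2.86, 10.28, -14.97],
    [-2.2, 14.8, -11.4, 2.86, 10.28, -14.97],
    [-2.2, 14.8, -11.4, 2.86, 10.28, -14.97],
    [-2.2, 14.8, -11.4, 2.86, 10.28, -14.97],
    [-2.2, 14.8, -11.4, 2.86, 10.28, -14.97],
    [-2.2, 14.8, -11.4, 2.86, 10.28, -14.97],
    [-2.2, 14.8, -11.4, 2.86, 10.28, -14.97]
  ]
}}

```text
t: 3.75
tool_pos: [0.4594, -0.0919, 0.3499]
tool_rot: [0.517, 2.952, 0.654]
contact_force: [0.6, 0.3, -1.0]
opening: -0.0003
```

Run:
```python
from h import *
o=state()
for n in ("scene","side"):
    cv2.imwrite(f"pics/{n}2.png",cam(n)["color"])
rows(o,[(-100,0,350,65),(165,0,350,65),(165,0,263,65)])
```

```text
t 3.75 q [-0.61 -0.38  1.84  0.43  1.78 -1.77] tcp [ 0.4594 -0.0919  0.3499] inc [-130.3   59.7  349.9] z [ 0.143  0.397 -0.906] x [-0.94  0.34  0.  ] F [ 0.55  0.31 -0.96] op -0.0003
[-5.96, 2.76, 1.28, -0.0, 0.01, -0.02]
[-5.92, 26.77, 12.47, -0.0, 0.01, -0.02]
[-5.92, 23.1, 20.36, -0.0, 0.01, -0.02]
```

View pics/side2.png

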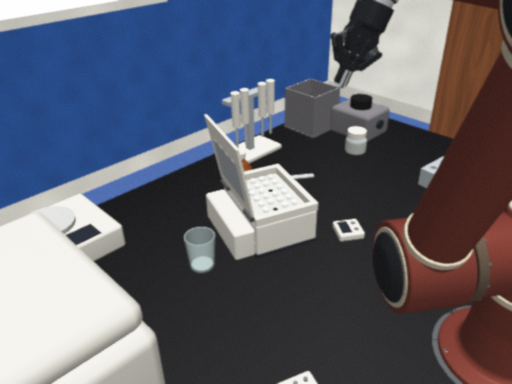

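View pics/scene2.png

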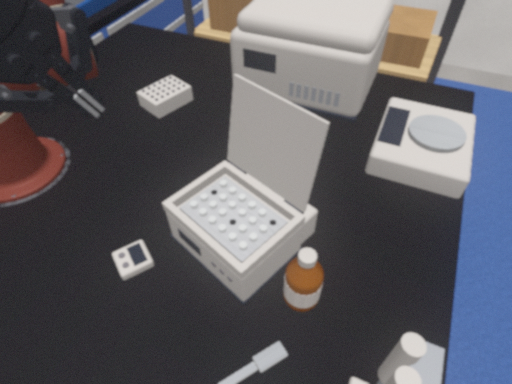

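Request:
{"method": "apply_moves", "body": {
  "rows": [
    [-6, 2.8, 1.3, 0, 0, 0],
    [-6, 2.8, 1.3, 0, 0, 0],
    [-5.9, 7.5, 3.5, 0, 0, 0],
    [-5.9, 12, 5.6, 0, 0, 0],
    [-5.9, 16.5, 7.7, 0, 0, 0],
    [-5.9, 21, 9.8, 0, 0, 0],
    [-5.9, 25, 11.6, 0, 0, 0],
    [-5.9, 26.8, 12.5, 0, 0, 0],
    [-5.9, 26.8, 12.5, 0, 0, 0],
    [-5.9, 26.8, 12.5, 0, 0, 0]
  ]
}}

```text
t: 4.85
tool_pos: [0.6146, 0.1662, 0.35]
tool_rot: [0.516, 2.952, 0.653]
contact_force: [-0.3, -0.7, 0.7]
opening: 0.0001
```

Run:
```python
from h import *
o=state()
for n in ("scene","side"):
    im=cam(n); print(n,proj(im,o["tool_pos"]))
    q=proj(im,o["tool_pos"])[0]; I=im["color"]; x,y=int(q[0]),int(q[1]); x0=max(0,min(x-100,312));y0=max(0,min(y-75,234))
    cv2.imwrite(f"pics/{n}3.png",cv2.resize(I[y0:y0+150,x0:x0+200],None,fx=4,fy=4,interpolation=cv2.INTER_CUBIC)); print(x0,y0)
rows(o,[(165,0,263,65)])
```

```text
t 4.85 q [-0.03 -0.1   1.61  0.41  1.49 -1.26] tcp [0.6146 0.1662 0.35  ] inc [165.1   1.  350. ] z [ 0.144  0.397 -0.907] x [-0.941  0.339 -0.001] F [-0.32 -0.71  0.71] op 0.0001
scene [[303.76737383  36.1507668 ]]
203 0
side [[192.60121324 101.19693867]]
92 26
[-0.1, -3.68, 7.88, -0.01, 0.01, -0.01]
```

View pics/side3.png

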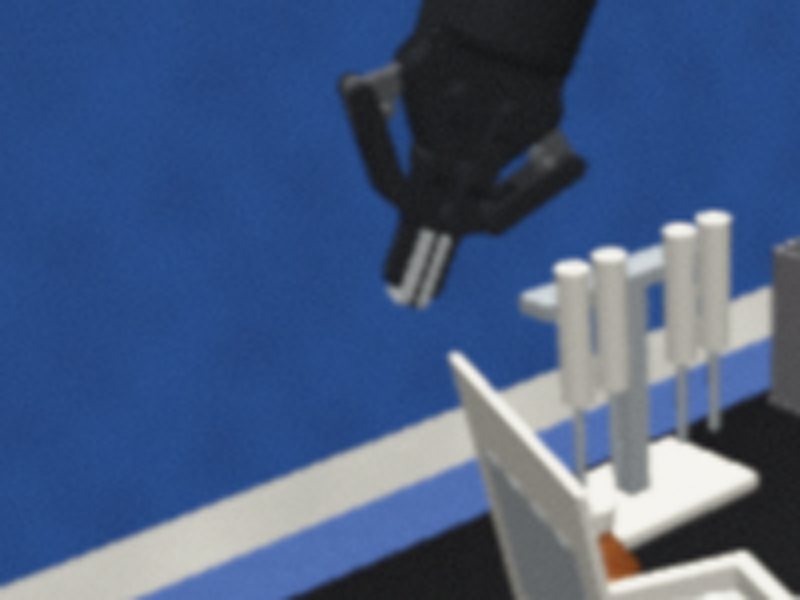

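View pics/scene3.png

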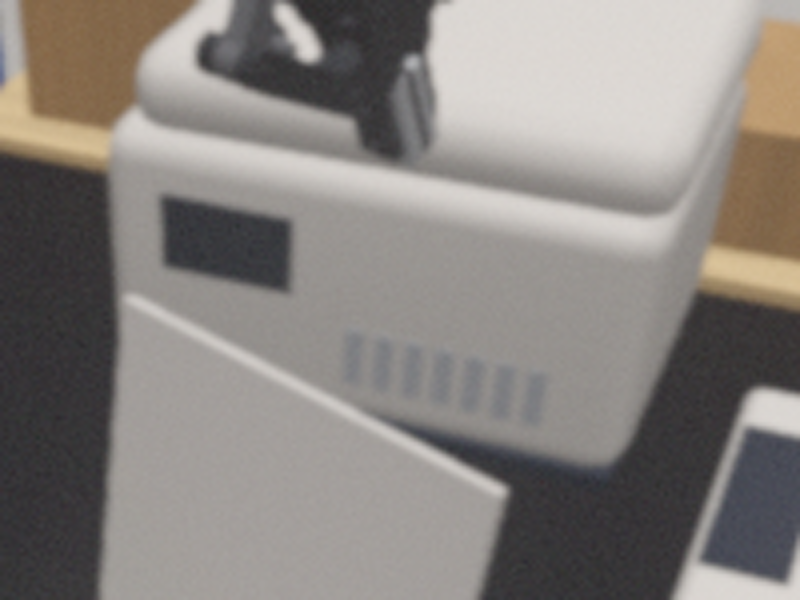

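Run:
```python
from h import *
s=cam("scene"); print(onz(s,(355,117),0),onz(s,(240,85),0))
o=state()
rows(o,[(165,0,263,65),(145,0,263,65)])
```

```text
[0.67136372 0.49979648 0.        ] [0.32576323 0.52129732 0.        ]
t 5.0 q [-0.03 -0.1   1.61  0.41  1.49 -1.26] tcp [0.6149 0.165  0.3502] inc [1.641e+02 3.000e-01 3.502e+02] z [ 0.145  0.397 -0.907] x [-0.94   0.341 -0.001] F [-0.25  0.23  0.04] op -0.0001
[-0.02, -3.61, 7.94, -0.01, 0.02, -0.03]
[-0.03, -5.42, 7.1, -0.01, 0.02, -0.03]
```

Clear. Descend behind the edge.

Request:
{"method": "apply_moves", "body": {
  "rows": [
    [0, -1.2, 2.6, 0, 0, 0],
    [0, -2.4, 5.3, 0, 0, 0],
    [0, -3.3, 7.3, 0, 0, 0],
    [0, -3.6, 7.9, 0, 0, 0],
    [0, -4.5, 7.5, 0, 0, 0],
    [0, -5.2, 7.2, 0, 0, 0],
    [0, -5.4, 7.1, 0, 0, 0],
    [0, -5.4, 7.1, 0, 0, 0]
  ]
}}

```text
t: 5.8
tool_pos: [0.6091, 0.1464, 0.2649]
tool_rot: [0.519, 2.947, 0.653]
contact_force: [-0.1, 0.9, 0.1]
opening: 0.0001
```

Run:
```python
from h import *
o=state()
for n in ("scene","side"):
    im=cam(n); I=im["color"]
    q=proj(im,o["tool_pos"])[0]; x,y=int(q[0]),int(q[1]); x0=max(0,min(x-100,312));y0=max(0,min(y-75,234))
    cv2.imwrite(f"pics/{n}4.png",cv2.resize(I[y0:y0+150,x0:x0+200],None,fx=4,fy=4,interpolation=cv2.INTER_CUBIC)); print(x0,y0)
```

```text
t 5.8 q [-0.07 -0.08  1.74  0.43  1.38 -1.35] tcp [0.6091 0.1464 0.2649] inc [144.6  -0.6 264.9] z [ 0.148  0.396 -0.906] x [-0.94   0.342 -0.004] F [-0.08  0.91  0.1 ] op 0.0001
191 19
105 63
```

View pics/side4.png

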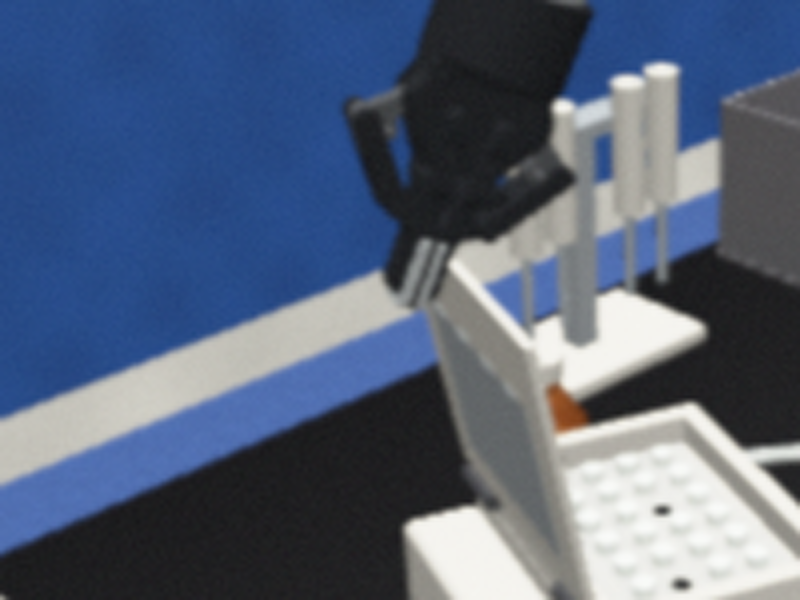

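View pics/scene4.png

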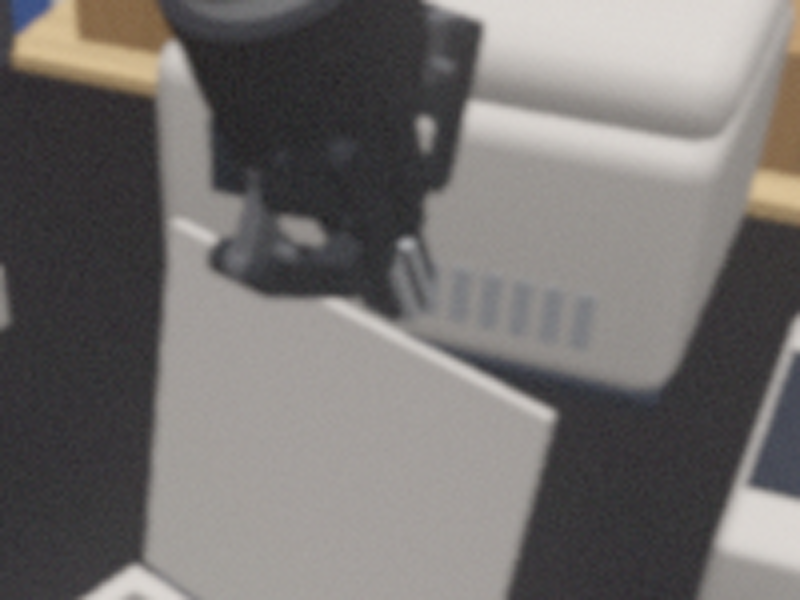

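Run:
```python
from h import *
o=state()
rows(o,[(x,0,265+(144-x)/12,65) for x in (140,135,130,125,120,115,110,105,100,96)])
```

```text
t 5.9 q [-0.07 -0.08  1.74  0.43  1.38 -1.35] tcp [0.6089 0.147  0.2642] inc [ 1.451e+02 -1.000e-01  2.642e+02] z [ 0.147  0.397 -0.906] x [-0.94   0.342 -0.002] F [ 0.12 -0.   -0.28] op -0.0001
[0.01, -0.42, -0.32, 0.0, 0.04, -0.03]
[0.01, -0.85, -0.57, 0.0, 0.04, -0.03]
[0.01, -1.29, -0.82, 0.0, 0.04, -0.03]
[0.01, -1.72, -1.07, 0.0, 0.04, -0.03]
[0.0, -2.16, -1.31, 0.0, 0.04, -0.03]
[0.0, -2.59, -1.56, 0.0, 0.04, -0.03]
[0.0, -3.03, -1.81, 0.0, 0.04, -0.03]
[-0.0, -3.46, -2.06, 0.0, 0.04, -0.03]
[-0.0, -3.9, -2.31, 0.0, 0.04, -0.03]
[-0.01, -4.25, -2.51, 0.0, 0.04, -0.03]
```

Request:
{"method": "apply_moves", "body": {
  "rows": [
    [0, -0.4, -0.3, 0, 0, 0],
    [0, -0.65, -0.45, 0, 0, 0],
    [0, -0.9, -0.6, 0, 0, 0],
    [0, -1.15, -0.75, 0, 0, 0],
    [0, -1.4, -0.9, 0, 0, 0],
    [0, -1.65, -1.0, 0, 0, 0],
    [0, -1.9, -1.15, 0, 0, 0],
    [0, -2.15, -1.3, 0, 0, 0],
    [0, -2.4, -1.45, 0, 0, 0],
    [0, -2.65, -1.6, 0, 0, 0],
    [0, -2.9, -1.75, 0, 0, 0],
    [0, -3.15, -1.9, 0, 0, 0],
    [0, -3.4, -2.05, 0, 0, 0],
    [0, -3.65, -2.2, 0, 0, 0],
    [0, -3.9, -2.3, 0, 0, 0]
  ]
}}

```text
t: 7.4
tool_pos: [0.5933, 0.1044, 0.2684]
tool_rot: [0.519, 2.949, 0.653]
contact_force: [0.4, 0.1, -0.1]
opening: 0.0003
```

Run:
```python
from h import *
o=state()
im=cam("side"); I=im["color"]
q=proj(im,o["tool_pos"])[0]; x,y=int(q[0]),int(q[1]); x0=max(0,min(x-100,312));y0=max(0,min(y-75,234))
I=I.copy()
for th in (1.4,1.5,1.6,1.7):
    p=proj(im,[W([.08-.175*np.cos(th)+.003*np.sin(th),yy,.1055+.175*np.sin(th)]) for yy in(.095,-.095)]); print(th,((p-[x0,y0])*4).round(0).tolist())
cv2.imwrite("pics/side5.png",cv2.resize(I[y0:y0+150,x0:x0+200],None,fx=4,fy=4,interpolation=cv2.INTER_CUBIC)); print(x0,y0)
```

```text
t 7.4 q [-0.15 -0.13  1.77  0.43  1.42 -1.42] tcp [0.5933 0.1044 0.2684] inc [9.980e+01 1.000e-01 2.684e+02] z [ 0.146  0.397 -0.906] x [-0.94   0.342 -0.002] F [ 0.38  0.06 -0.06] op 0.0003
1.4 [[562.0, 342.0], [417.0, 207.0]]
1.5 [[530.0, 345.0], [388.0, 209.0]]
1.6 [[497.0, 352.0], [359.0, 214.0]]
1.7 [[464.0, 361.0], [330.0, 222.0]]
125 57
```

View pics/side5.png

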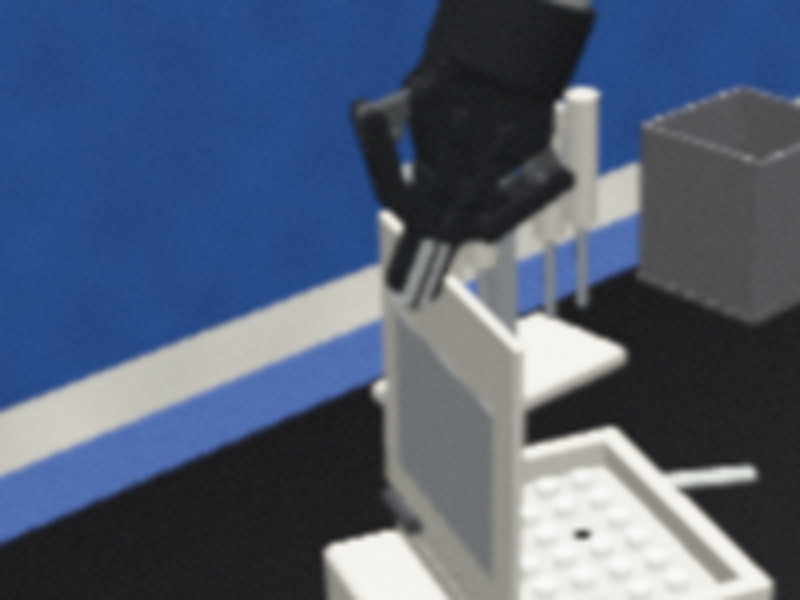

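Request:
{"method": "apply_moves", "body": {
  "rows": [
    [0, -0.25, -0.15, 0, 0, 0],
    [0, -0.5, -0.3, 0, 0, 0],
    [0, -0.75, -0.4, 0, 0, 0],
    [0, -1.0, -0.5, 0, 0, 0],
    [0, -1.1, -0.55, 0, 0, 0]
  ]
}}

```text
t: 7.95
tool_pos: [0.589, 0.0922, 0.2687]
tool_rot: [0.519, 2.949, 0.652]
contact_force: [0.6, 0.0, 0.7]
opening: 0.0001
```

```bash
cat > th.py <<'E'
from h import *
def crop(n,name,ths):
    o=state(); im=cam(n); I=im["color"]
    x0,y0=(125,57) if n=="side" else (140,60)
    for th in ths:
        p=proj(im,[W([.08-.175*np.cos(th)+.003*np.sin(th),yy,.1055+.175*np.sin(th)]) for yy in(.095,-.095)]); print(th,((p-[x0,y0])*4).round(0).tolist())
    cv2.imwrite(f"pics/{name}.png",cv2.resize(I[y0:y0+150,x0:x0+200],None,fx=4,fy=4,interpolation=cv2.INTER_CUBIC)); return o
E
python3 - <<'E'
from th import *
o=crop("side","side6",(1.3,1.4,1.5))
rows(o,[(92,0,290,65),(88,0,312,65),(45,0,315,65),(0,0,315,65),(-40,0,310,65),(-45,0,275,65),(-40,0,240,65),(-12,0,235,65)])
E
```

```text
t 7.95 q [-0.17 -0.14  1.78  0.43  1.43 -1.44] tcp [0.589  0.0922 0.2687] inc [8.680e+01 1.000e-01 2.687e+02] z [ 0.146  0.396 -0.907] x [-0.94   0.342 -0.002] F [0.56 0.03 0.74] op 0.0001
1.3 [[594.0, 342.0], [446.0, 208.0]]
1.4 [[562.0, 342.0], [417.0, 207.0]]
1.5 [[530.0, 345.0], [388.0, 209.0]]
[-0.01, 1.37, -1.72, -0.01, 0.04, -0.03]
[-0.02, 1.93, -3.88, -0.01, 0.04, -0.03]
[-0.03, -1.84, -5.97, -0.01, 0.04, -0.03]
[-0.05, -5.92, -7.87, -0.01, 0.04, -0.03]
[-0.07, -9.75, -9.1, -0.01, 0.04, -0.03]
[-0.06, -11.69, -6.14, -0.01, 0.04, -0.03]
[-0.05, -12.71, -2.75, -0.01, 0.04, -0.03]
[-0.04, -10.38, -1.12, -0.01, 0.04, -0.03]
```

View pics/side6.png

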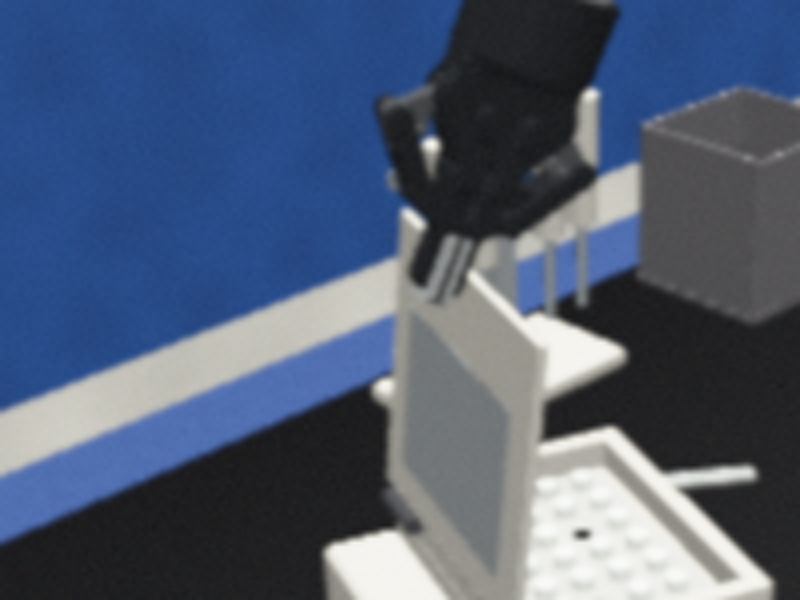

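Request:
{"method": "apply_moves", "body": {
  "rows": [
    [0, 1.2, -1.2, 0, 0, 0],
    [0, 1.9, -3.9, 0, 0, 0],
    [0, -1.0, -5.5, 0, 0, 0],
    [0, -4.0, -7.0, 0, 0, 0],
    [-0.05, -7.5, -8.4, 0, 0, 0],
    [-0.05, -9.8, -9.1, 0, 0, 0],
    [-0.05, -11.7, -6.1, 0, 0, 0],
    [-0.05, -12.7, -2.8, 0, 0, 0],
    [-0.05, -12.0, -2.0, 0, 0, 0],
    [-0.05, -12.0, -2.0, 0, 0, 0]
  ]
}}

```text
t: 9.0
tool_pos: [0.5495, -0.0168, 0.2364]
tool_rot: [0.518, 2.95, 0.654]
contact_force: [0.5, 0.5, 0.2]
opening: -0.0003
```

Run:
```python
from th import *
o=crop("side","side7",(1.05,1.15,1.2,1.3,1.4))
rows(o,[(-12,0,235,65),(-20,0,235,65)])
```

```text
t 9.0 q [-0.39 -0.18  1.87  0.44  1.48 -1.66] tcp [ 0.5495 -0.0168  0.2364] inc [-29.1   0.3 236.4] z [ 0.145  0.397 -0.906] x [-0.94   0.341 -0.001] F [0.53 0.47 0.21] op -0.0003
1.05 [[666.0, 356.0], [511.0, 223.0]]
1.15 [[638.0, 348.0], [486.0, 215.0]]
1.2 [[624.0, 345.0], [473.0, 212.0]]
1.3 [[594.0, 342.0], [446.0, 208.0]]
1.4 [[562.0, 342.0], [417.0, 207.0]]
[-0.03, 1.49, 0.85, 0.0, 0.02, -0.02]
[-0.03, 0.76, 0.51, 0.0, 0.02, -0.02]
```

View pics/side7.png

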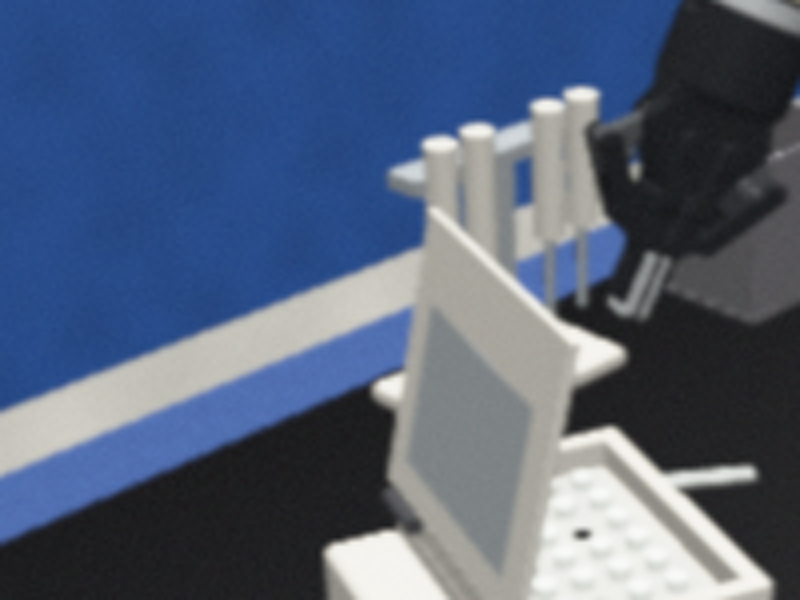

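Request:
{"method": "apply_moves", "body": {
  "rows": [
    [0, 0.8, 0.5, 0, 0, 0],
    [0, 1.5, 0.8, 0, 0, 0],
    [0, 1.5, 0.8, 0, 0, 0],
    [0, 1.5, 0.8, 0, 0, 0],
    [0, 1.5, 0.8, 0, 0, 0],
    [0, 1.5, 0.8, 0, 0, 0],
    [0, 1.5, 0.8, 0, 0, 0]
  ]
}}

```text
t: 9.75
tool_pos: [0.556, -0.0016, 0.237]
tool_rot: [0.517, 2.948, 0.652]
contact_force: [1.0, 0.1, 0.2]
opening: -0.0002
```

Run:
```python
from th import *
o=crop("side","side8",(1.0,1.05,1.15,1.2,1.3))
```

```text
t 9.75 q [-0.36 -0.17  1.86  0.44  1.46 -1.63] tcp [ 0.556  -0.0016  0.237 ] inc [-12.6  -0.6 237. ] z [ 0.147  0.396 -0.906] x [-0.94   0.341 -0.004] F [0.99 0.08 0.16] op -0.0002
1.0 [[679.0, 361.0], [523.0, 228.0]]
1.05 [[666.0, 356.0], [511.0, 223.0]]
1.15 [[638.0, 348.0], [486.0, 215.0]]
1.2 [[624.0, 345.0], [473.0, 212.0]]
1.3 [[594.0, 342.0], [446.0, 208.0]]
```

View pics/side8.png

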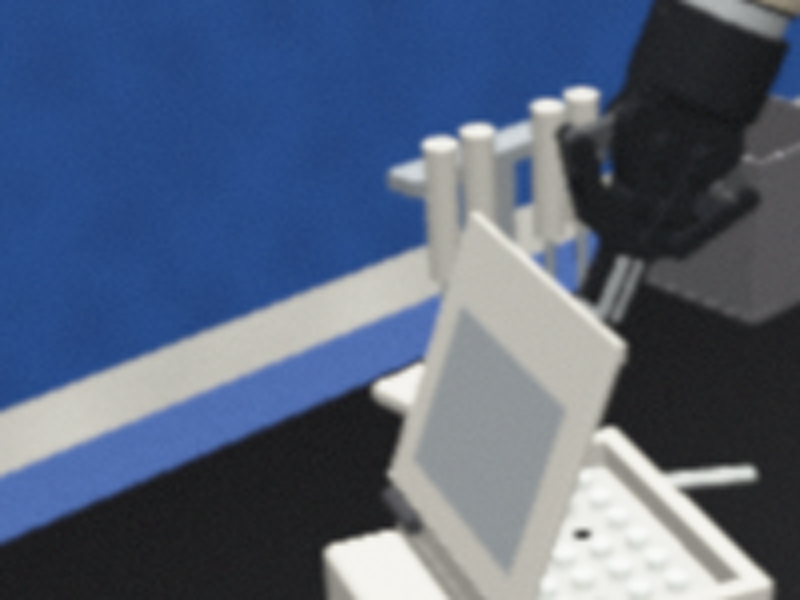

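Request:
{"method": "apply_moves", "body": {
  "rows": [
    [0, 0, 0, 0, 0, 0],
    [0, 0, 0, 0, 0, 0],
    [0, 0, 0, 0, 0, 0],
    [0, 0, 0, 0, 0, 0],
    [0, 0, 0, 0, 0, 0],
    [0, 0, 0, 0, 0, 0],
    [0, 0, 0, 0, 0, 0],
    [0, 0, 0, 0, 0, 0]
  ]
}}

```text
t: 10.6
tool_pos: [0.5559, -0.0017, 0.2369]
tool_rot: [0.517, 2.948, 0.652]
contact_force: [-0.1, -0.5, -0.6]
opening: -0.0001
```

Run:
```python
from th import *
o=crop("side","side9",(.9,1.0,1.05,1.1))
```

```text
t 10.6 q [-0.36 -0.17  1.86  0.44  1.46 -1.63] tcp [ 0.5559 -0.0017  0.2369] inc [-12.7  -0.6 236.9] z [ 0.147  0.396 -0.906] x [-0.94   0.341 -0.004] F [-0.11 -0.54 -0.63] op -0.0001
0.9 [[703.0, 373.0], [546.0, 240.0]]
1.0 [[679.0, 361.0], [523.0, 228.0]]
1.05 [[666.0, 356.0], [511.0, 223.0]]
1.1 [[652.0, 352.0], [499.0, 219.0]]
```

View pics/side9.png

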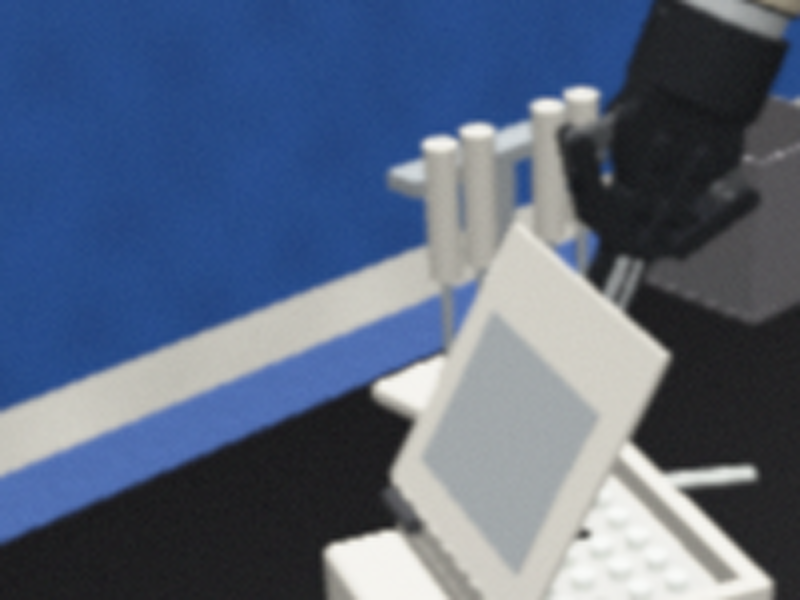

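Request:
{"method": "apply_moves", "body": {
  "rows": [
    [0, 0, 0, 0, 0, 0],
    [0, 0, 0, 0, 0, 0],
    [0, 0, 0, 0, 0, 0],
    [0, 0, 0, 0, 0, 0],
    [0, 0, 0, 0, 0, 0],
    [0, 0, 0, 0, 0, 0],
    [0, 0, 0, 0, 0, 0],
    [0, 0, 0, 0, 0, 0],
    [0, 0, 0, 0, 0, 0],
    [0, 0, 0, 0, 0, 0],
    [0, 0, 0, 0, 0, 0],
    [0, 0, 0, 0, 0, 0]
  ]
}}

```text
t: 11.85
tool_pos: [0.5559, -0.0017, 0.2369]
tool_rot: [0.517, 2.948, 0.652]
contact_force: [0.2, -2.1, -1.0]
opening: -0.0001
```

Run:
```python
from th import *
o=crop("side","side10",(.9,1.0,1.05))
crop("scene","scene10",())
```

```text
t 11.85 q [-0.36 -0.17  1.86  0.44  1.46 -1.63] tcp [ 0.5559 -0.0017  0.2369] inc [-12.7  -0.6 236.9] z [ 0.147  0.396 -0.906] x [-0.94   0.341 -0.004] F [ 0.2  -2.07 -0.97] op -0.0001
0.9 [[703.0, 373.0], [546.0, 240.0]]
1.0 [[679.0, 361.0], [523.0, 228.0]]
1.05 [[666.0, 356.0], [511.0, 223.0]]
t 11.9 q [-0.36 -0.17  1.86  0.44  1.46 -1.63] tcp [ 0.5559 -0.0017  0.2369] inc [-12.7  -0.6 236.9] z [ 0.147  0.396 -0.906] x [-0.94   0.341 -0.004] F [-0.4  -1.56 -0.15] op -0.0002
```

View pics/side10.png

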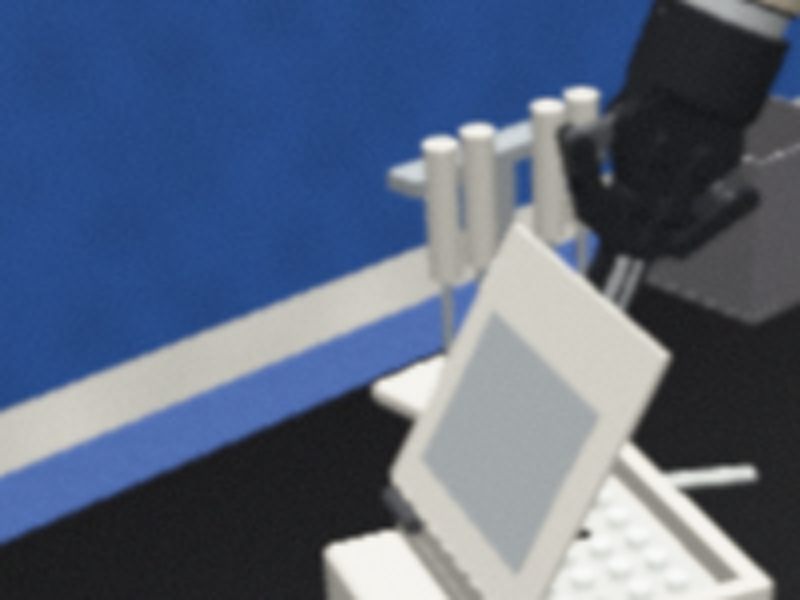

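View pics/scene10.png

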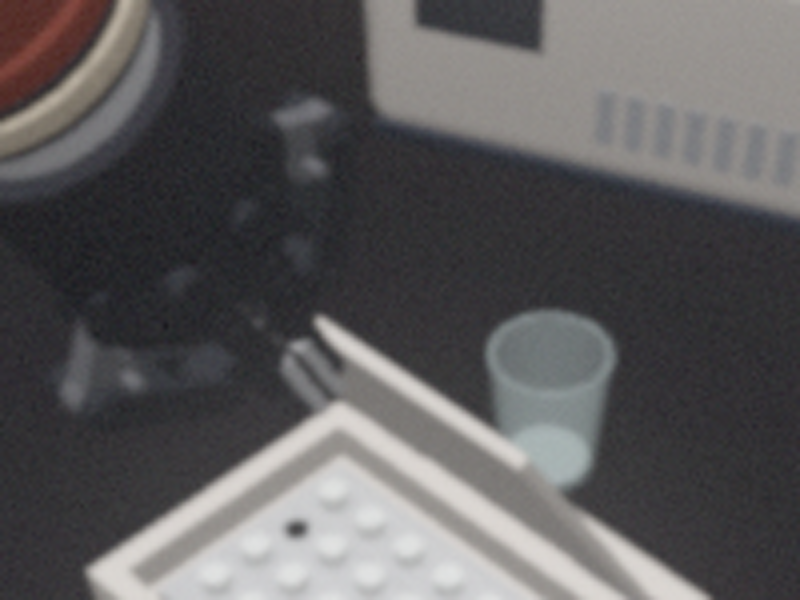

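```bash
cat > low.py <<'E'
from h import *
def tip(th,h=10.5):
    tau=np.radians(35+30*max(th,0)/1.03); s=18-2*max(th,0)/1.03
    E=np.array([80-175*np.cos(th),105.5+175*np.sin(th)-.3])
    z=np.array([np.cos(tau),-np.sin(tau)]);y=np.array([np.sin(tau),np.cos(tau)])
    p=E+s*z-h*y; return (p[0],0,p[1],np.degrees(tau))
def plan(a,ths,off=0):
    o=state()
    for t in ths:
        x,y,z,tt=tip(t); r=row(o,W([x/1e3,y/1e3,(z+off)/1e3]),Rf(tt)); print(round(t,3),(np.round(r[:3]/.05)*.05).round(2).tolist()+r[3:].tolist())
E
python3 - <<'E'
from low import *
print(tip(1.03))
plan(0,[1.03,1.02]+[1.0-.02*i for i in range(17)])
E
```

```text
(np.float64(-12.84763744577582), 0, np.float64(236.28890676714184), np.float64(65.0))
t 11.95 q [-0.36 -0.17  1.86  0.44  1.46 -1.63] tcp [ 0.5559 -0.0017  0.2369] inc [-12.7  -0.6 236.9] z [ 0.147  0.396 -0.906] x [-0.94   0.341 -0.004] F [-0.41 -1.15  0.04] op 0.0001
1.03 [0.05, -0.05, 0.05, -0.0, 0.05, -0.01]
1.02 [0.05, -0.2, 0.1, -0.06, 0.05, -0.01]
1.0 [0.05, -0.55, 0.15, -0.18, 0.05, -0.01]
0.98 [0.05, -0.85, 0.2, -0.29, 0.05, -0.01]
0.96 [0.05, -1.2, 0.25, -0.41, 0.05, -0.01]
0.94 [0.05, -1.55, 0.35, -0.53, 0.05, -0.01]
0.92 [0.05, -1.85, 0.45, -0.64, 0.05, -0.01]
0.9 [0.05, -2.15, 0.5, -0.76, 0.05, -0.01]
0.88 [0.05, -2.5, 0.6, -0.88, 0.05, -0.01]
0.86 [0.05, -2.8, 0.75, -0.99, 0.05, -0.01]
0.84 [0.05, -3.15, 0.85, -1.11, 0.05, -0.01]
0.82 [0.05, -3.45, 0.95, -1.23, 0.05, -0.01]
0.8 [0.05, -3.75, 1.1, -1.34, 0.05, -0.01]
0.78 [0.05, -4.1, 1.2, -1.46, 0.05, -0.01]
0.76 [0.05, -4.4, 1.35, -1.58, 0.06, -0.01]
0.74 [0.05, -4.7, 1.5, -1.69, 0.06, -0.01]
0.72 [0.05, -5.0, 1.65, -1.81, 0.06, -0.01]
0.7 [0.05, -5.3, 1.8, -1.92, 0.06, -0.01]
0.68 [0.05, -5.6, 1.95, -2.04, 0.06, -0.01]
```

Request:
{"method": "apply_moves", "body": {
  "rows": [
    [0.05, -0.05, 0.05, 0, 0.05, 0],
    [0.05, -0.2, 0.1, -0.06, 0.05, 0],
    [0.05, -0.5, 0.15, -0.18, 0.05, 0],
    [0.05, -0.85, 0.2, -0.29, 0.05, 0],
    [0.05, -1.2, 0.25, -0.41, 0.05, 0],
    [0.05, -1.55, 0.35, -0.53, 0.05, 0],
    [0.05, -1.85, 0.45, -0.64, 0.05, 0],
    [0.05, -2.15, 0.5, -0.76, 0.05, 0],
    [0.05, -2.5, 0.6, -0.88, 0.05, 0],
    [0.05, -2.8, 0.75, -0.99, 0.05, 0],
    [0.05, -3.15, 0.85, -1.11, 0.05, 0],
    [0.05, -3.45, 0.95, -1.23, 0.05, 0],
    [0.05, -3.75, 1.1, -1.34, 0.05, 0],
    [0.05, -4.1, 1.2, -1.46, 0.05, 0],
    [0.05, -4.4, 1.35, -1.58, 0.05, 0],
    [0.05, -4.7, 1.5, -1.69, 0.05, 0],
    [0.05, -5.0, 1.65, -1.81, 0.05, 0]
  ]
}}

```text
t: 13.65
tool_pos: [0.5425, -0.0378, 0.2007]
tool_rot: [0.501, 2.867, 0.879]
contact_force: [-0.3, -0.9, -0.1]
opening: -0.0003
```

```bash
sed -i 's/(125,57) if/(185,80) if/' th.py
python3 - <<'E'
from th import *
from low import *
o=crop("side","side11",(.65,.7,.75,.8))
plan(0,[.72,.71]+[.69-.02*i for i in range(18)])
E
```

```text
t 13.65 q [-0.5  -0.13  1.93  0.59  1.47 -1.83] tcp [ 0.5425 -0.0378  0.2007] inc [-5.130e+01 -1.000e-01  2.007e+02] z [ 0.19   0.527 -0.828] x [-0.941  0.339 -0.   ] F [-0.28 -0.9  -0.09] op -0.0003
0.65 [[513.0, 322.0], [353.0, 187.0]]
0.7 [[504.0, 312.0], [345.0, 178.0]]
0.75 [[495.0, 304.0], [336.0, 170.0]]
0.8 [[485.0, 296.0], [326.0, 162.0]]
t 13.7 q [-0.5  -0.13  1.93  0.59  1.47 -1.83] tcp [ 0.5421 -0.0381  0.1999] inc [-5.170e+01  1.000e-01  1.999e+02] z [ 0.19   0.527 -0.828] x [-0.941  0.34   0.001] F [-0.33 -1.98 -0.66] op -0.0
0.72 [-0.0, 0.1, -0.05, 0.01, 0.0, -0.02]
0.71 [-0.0, -0.05, 0.0, -0.05, 0.0, -0.02]
0.69 [-0.0, -0.35, 0.1, -0.17, 0.0, -0.02]
0.67 [-0.0, -0.7, 0.25, -0.28, 0.0, -0.02]
0.65 [-0.0, -1.0, 0.35, -0.4, 0.0, -0.02]
0.63 [-0.0, -1.3, 0.5, -0.52, 0.0, -0.02]
0.61 [-0.0, -1.6, 0.6, -0.63, 0.0, -0.02]
0.59 [-0.0, -1.95, 0.75, -0.75, 0.0, -0.02]
0.57 [-0.0, -2.25, 0.9, -0.87, 0.0, -0.02]
0.55 [-0.0, -2.55, 1.05, -0.98, 0.0, -0.02]
0.53 [-0.0, -2.85, 1.2, -1.1, 0.0, -0.02]
0.51 [-0.0, -3.15, 1.4, -1.22, 0.0, -0.02]
0.49 [-0.0, -3.4, 1.55, -1.33, 0.0, -0.02]
0.47 [-0.0, -3.7, 1.75, -1.45, 0.0, -0.02]
0.45 [-0.0, -4.0, 1.95, -1.57, 0.0, -0.02]
0.43 [-0.0, -4.3, 2.1, -1.68, 0.0, -0.02]
0.41 [-0.0, -4.55, 2.3, -1.8, 0.0, -0.02]
0.39 [-0.0, -4.85, 2.5, -1.92, 0.0, -0.02]
0.37 [-0.0, -5.1, 2.7, -2.03, 0.0, -0.02]
0.35 [-0.0, -5.35, 2.95, -2.15, 0.0, -0.02]
```

View pics/side11.png

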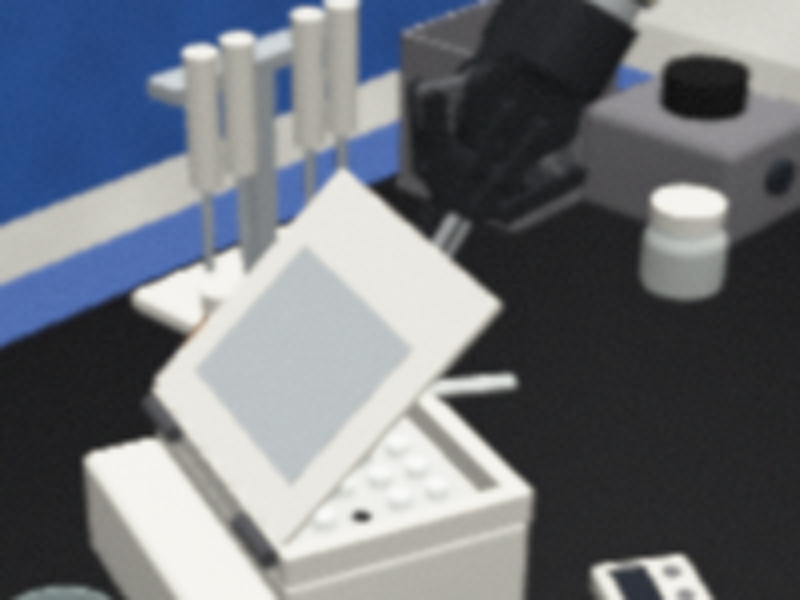

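Request:
{"method": "apply_moves", "body": {
  "rows": [
    [0, -0.1, 0.0, -0.05, 0, 0],
    [0, -0.35, 0.1, -0.17, 0, 0],
    [0, -0.7, 0.25, -0.28, 0, 0],
    [0, -1.0, 0.35, -0.4, 0, 0],
    [0, -1.3, 0.5, -0.52, 0, 0],
    [0, -1.6, 0.6, -0.63, 0, 0],
    [0, -1.95, 0.75, -0.75, 0, 0],
    [0, -2.25, 0.9, -0.87, 0, 0],
    [0, -2.55, 1.05, -0.98, 0, 0],
    [0, -2.85, 1.2, -1.1, 0, 0],
    [0, -3.15, 1.4, -1.22, 0, 0],
    [0, -3.4, 1.55, -1.33, 0, 0],
    [0, -3.7, 1.75, -1.45, 0, 0],
    [0, -4.0, 1.95, -1.57, 0, 0],
    [0, -4.3, 2.1, -1.68, 0, 0],
    [0, -4.55, 2.3, -1.8, 0, 0],
    [0, -4.85, 2.5, -1.92, 0, 0],
    [0, -5.1, 2.7, -2.03, 0, 0]
  ]
}}

```text
t: 15.5
tool_pos: [0.5328, -0.0638, 0.1486]
tool_rot: [0.483, 2.754, 1.12]
contact_force: [-1.4, -2.0, -1.0]
opening: -0.0001
```

Run:
```python
from th import *
from low import *
o=crop("side","side12",(.3,.35,.4,.45))
plan(0,[.37,.36]+[.34-.02*i for i in range(18)])
```

```text
t 15.5 q [-0.63 -0.02  1.97  0.74  1.48 -2.03] tcp [ 0.5328 -0.0638  0.1486] inc [-78.9   0.2 148.6] z [ 0.236  0.657 -0.716] x [-0.94   0.34   0.001] F [-1.38 -2.03 -0.97] op -0.0001
0.3 [[554.0, 398.0], [394.0, 258.0]]
0.35 [[550.0, 386.0], [390.0, 247.0]]
0.4 [[546.0, 374.0], [386.0, 236.0]]
0.45 [[541.0, 363.0], [380.0, 225.0]]
t 15.55 q [-0.63 -0.02  1.97  0.74  1.48 -2.03] tcp [ 0.5325 -0.0639  0.1478] inc [-79.2   0.4 147.8] z [ 0.236  0.657 -0.716] x [-0.94   0.34   0.002] F [ 0.81 -2.93 -1.17] op 0.0001
0.37 [-0.05, 0.1, -0.05, 0.01, 0.0, -0.03]
0.36 [-0.05, -0.05, 0.05, -0.05, 0.0, -0.03]
0.34 [-0.05, -0.35, 0.2, -0.17, 0.0, -0.03]
0.32 [-0.05, -0.65, 0.4, -0.29, 0.0, -0.03]
0.3 [-0.05, -0.95, 0.55, -0.4, 0.0, -0.03]
0.28 [-0.05, -1.2, 0.75, -0.52, 0.0, -0.03]
0.26 [-0.05, -1.5, 0.95, -0.64, 0.0, -0.03]
0.24 [-0.05, -1.8, 1.15, -0.75, 0.0, -0.03]
0.22 [-0.05, -2.05, 1.35, -0.87, 0.0, -0.03]
0.2 [-0.05, -2.35, 1.55, -0.98, 0.0, -0.03]
0.18 [-0.05, -2.6, 1.75, -1.1, 0.0, -0.03]
0.16 [-0.05, -2.85, 2.0, -1.22, 0.0, -0.03]
0.14 [-0.05, -3.1, 2.2, -1.33, 0.0, -0.03]
0.12 [-0.05, -3.35, 2.45, -1.45, 0.0, -0.03]
0.1 [-0.05, -3.6, 2.65, -1.57, 0.01, -0.03]
0.08 [-0.05, -3.85, 2.9, -1.68, 0.01, -0.03]
0.06 [-0.05, -4.1, 3.15, -1.8, 0.01, -0.03]
0.04 [-0.05, -4.35, 3.4, -1.92, 0.01, -0.03]
0.02 [-0.05, -4.6, 3.65, -2.03, 0.01, -0.03]
0.0 [-0.05, -4.8, 3.9, -2.15, 0.01, -0.03]
```

View pics/side12.png

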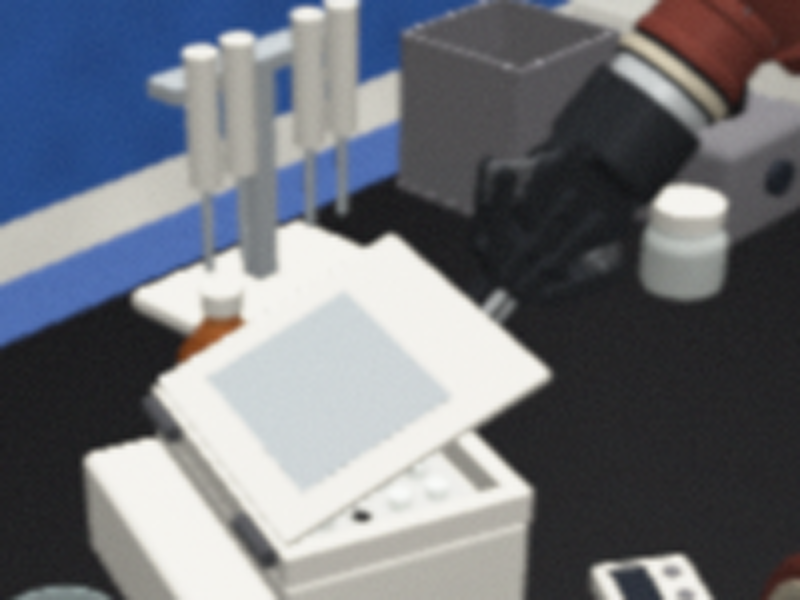

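Request:
{"method": "apply_moves", "body": {
  "rows": [
    [0, -0.1, 0.05, -0.05, 0, 0],
    [0, -0.35, 0.2, -0.17, 0, 0],
    [0, -0.65, 0.4, -0.29, 0, 0],
    [-0.05, -0.95, 0.55, -0.4, 0, 0],
    [-0.05, -1.2, 0.75, -0.52, 0, 0],
    [-0.05, -1.5, 0.95, -0.64, 0, 0],
    [-0.05, -1.8, 1.15, -0.75, 0, 0],
    [-0.05, -2.05, 1.35, -0.87, 0, 0],
    [-0.05, -2.35, 1.55, -0.98, 0, 0],
    [-0.05, -2.6, 1.75, -1.1, 0, 0],
    [-0.05, -2.85, 2.0, -1.22, 0, 0],
    [-0.05, -3.1, 2.2, -1.33, 0, 0],
    [-0.05, -3.35, 2.45, -1.45, 0, 0],
    [-0.05, -3.6, 2.65, -1.57, 0, 0],
    [-0.05, -3.85, 2.9, -1.68, 0, 0],
    [-0.05, -4.1, 3.15, -1.8, 0, 0]
  ]
}}

```text
t: 17.15
tool_pos: [0.5305, -0.0711, 0.0963]
tool_rot: [0.464, 2.638, 1.324]
contact_force: [-1.1, -3.0, -1.9]
opening: -0.0001
```

Run:
```python
from th import *
from low import *
o=crop("side","side13",(0,.05,.1))
rows(o,[tip(t) for t in (.05,.04,.03,.02,.01,0,-.01,-.02,-.03,-.04)])
```

```text
t 17.15 q [-0.69  0.13  1.98  0.86  1.5  -2.2 ] tcp [ 0.5305 -0.0711  0.0963] inc [-86.7  -0.1  96.3] z [ 0.272  0.754 -0.598] x [-0.94   0.341  0.002] F [-1.1  -2.98 -1.86] op -0.0001
0 [[562.0, 473.0], [405.0, 328.0]]
0.05 [[562.0, 460.0], [405.0, 316.0]]
0.1 [[562.0, 447.0], [404.0, 304.0]]
[0.01, -0.12, 0.09, -0.05, 0.01, -0.03]
[0.01, -0.25, 0.2, -0.11, 0.01, -0.03]
[0.01, -0.39, 0.3, -0.17, 0.01, -0.03]
[0.01, -0.52, 0.41, -0.23, 0.01, -0.03]
[0.01, -0.65, 0.52, -0.29, 0.01, -0.03]
[0.01, -0.78, 0.63, -0.34, 0.01, -0.03]
[0.01, -0.92, 0.74, -0.34, 0.01, -0.03]
[0.01, -1.06, 0.85, -0.34, 0.01, -0.03]
[0.01, -1.2, 0.95, -0.34, 0.01, -0.03]
[0.01, -1.34, 1.06, -0.34, 0.01, -0.03]
```

View pics/side13.png

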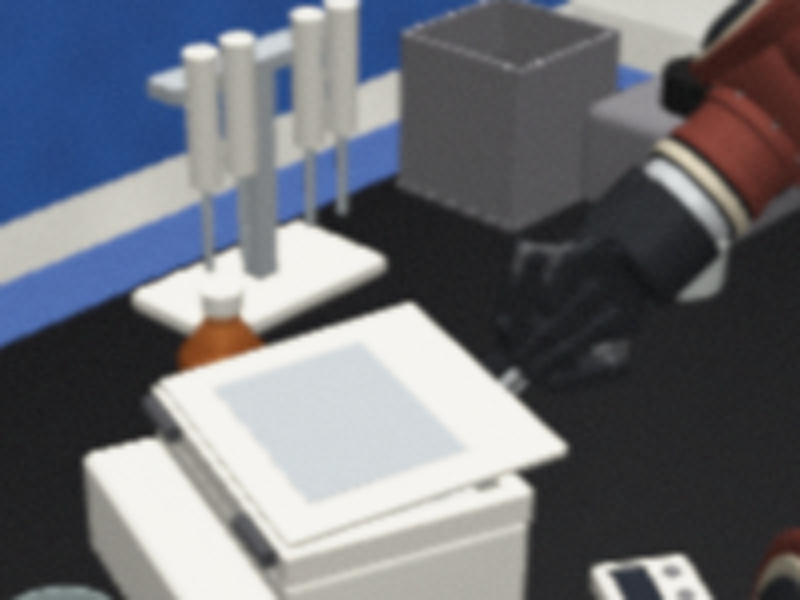

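Request:
{"method": "apply_moves", "body": {
  "rows": [
    [0, -0.1, 0.1, -0.05, 0, 0],
    [0, -0.25, 0.2, -0.11, 0, 0],
    [0, -0.4, 0.3, -0.17, 0, 0],
    [0, -0.5, 0.4, -0.23, 0, 0],
    [0, -0.65, 0.5, -0.29, 0, 0],
    [0, -0.8, 0.65, -0.34, 0, 0],
    [0, -0.9, 0.75, -0.34, 0, 0],
    [0, -1.05, 0.85, -0.34, 0, 0]
  ]
}}

```text
t: 18.0
tool_pos: [0.5304, -0.0705, 0.082]
tool_rot: [0.462, 2.614, 1.362]
contact_force: [0.2, -1.1, -0.4]
opening: 0.0004
```

Run:
```python
from th import *
from low import *
o=crop("side","side14",(0,.05,.1))
rows(o,[tip(t) for t in (-.02,-.03,-.04,-.05,-.06,-.07,-.08)])
```

```text
t 18.0 q [-0.7   0.17  1.98  0.88  1.49 -2.24] tcp [ 0.5304 -0.0705  0.082 ] inc [-86.1   0.2  82. ] z [ 0.278  0.771 -0.573] x [-0.94   0.341  0.003] F [ 0.19 -1.07 -0.39] op 0.0004
0 [[562.0, 473.0], [405.0, 328.0]]
0.05 [[562.0, 460.0], [405.0, 316.0]]
0.1 [[562.0, 447.0], [404.0, 304.0]]
[-0.02, 0.06, -0.05, 0.0, 0.01, -0.05]
[-0.02, -0.09, 0.05, 0.0, 0.01, -0.05]
[-0.02, -0.23, 0.16, 0.0, 0.01, -0.05]
[-0.02, -0.36, 0.26, 0.0, 0.01, -0.05]
[-0.02, -0.5, 0.37, 0.0, 0.01, -0.05]
[-0.02, -0.64, 0.48, 0.0, 0.01, -0.05]
[-0.02, -0.77, 0.59, 0.0, 0.01, -0.05]
```

View pics/side14.png

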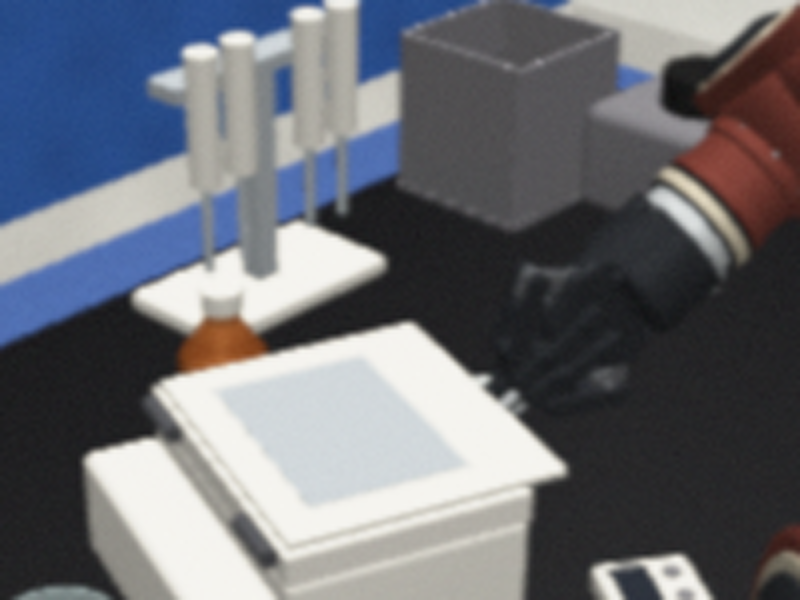

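Request:
{"method": "apply_moves", "body": {
  "rows": [
    [0, -0.1, 0.05, 0, 0, 0],
    [0, -0.23, 0.15, 0, 0, 0],
    [0, -0.36, 0.25, 0, 0, 0],
    [0, -0.5, 0.35, 0, 0, 0],
    [0, -0.65, 0.5, 0, 0, 0],
    [0, -0.75, 0.6, 0, 0, 0],
    [0, -0.75, 0.6, 0, 0, 0]
  ]
}}

```text
t: 18.75
tool_pos: [0.5303, -0.0693, 0.0721]
tool_rot: [0.462, 2.614, 1.365]
contact_force: [-0.5, 0.3, -0.3]
opening: -0.0003
```

Run:
```python
from th import *
from low import *
o=crop("side","side15",(0,.05,.1))
crop("scene","scene15",())
rows(o,[(-95,0,64,35),(-130,0,64,35),(-150,0,90,35),(-200,0,200,35)])
```

```text
t 18.75 q [-0.7   0.19  1.98  0.88  1.48 -2.25] tcp [ 0.5303 -0.0693  0.0721] inc [-85.    0.7  72.1] z [ 0.277  0.772 -0.572] x [-0.94   0.341  0.004] F [-0.46  0.31 -0.29] op -0.0003
0 [[562.0, 473.0], [405.0, 328.0]]
0.05 [[562.0, 460.0], [405.0, 316.0]]
0.1 [[562.0, 447.0], [404.0, 304.0]]
t 18.8 q [-0.7   0.19  1.98  0.88  1.48 -2.25] tcp [ 0.5303 -0.0694  0.0722] inc [-85.1   0.6  72.2] z [ 0.278  0.772 -0.572] x [-0.94   0.341  0.004] F [ 0.08 -0.89  0.43] op -0.0
[-0.08, -1.23, -0.35, 0.02, 0.0, -0.06]
[-0.09, -3.23, -3.22, 0.02, 0.0, -0.06]
[-0.08, -2.25, -6.35, 0.02, 0.0, -0.06]
[-0.05, 3.91, -16.75, 0.02, 0.0, -0.06]
```

View pics/side15.png

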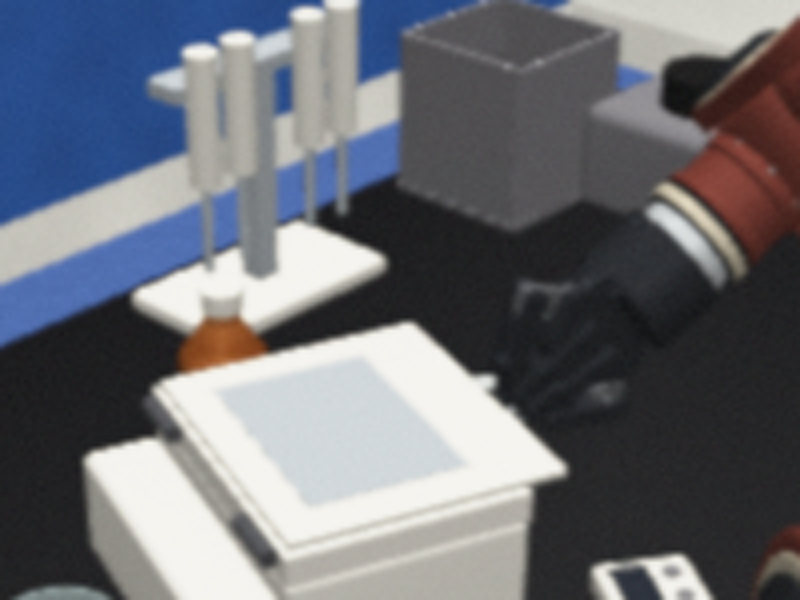

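View pics/scene15.png

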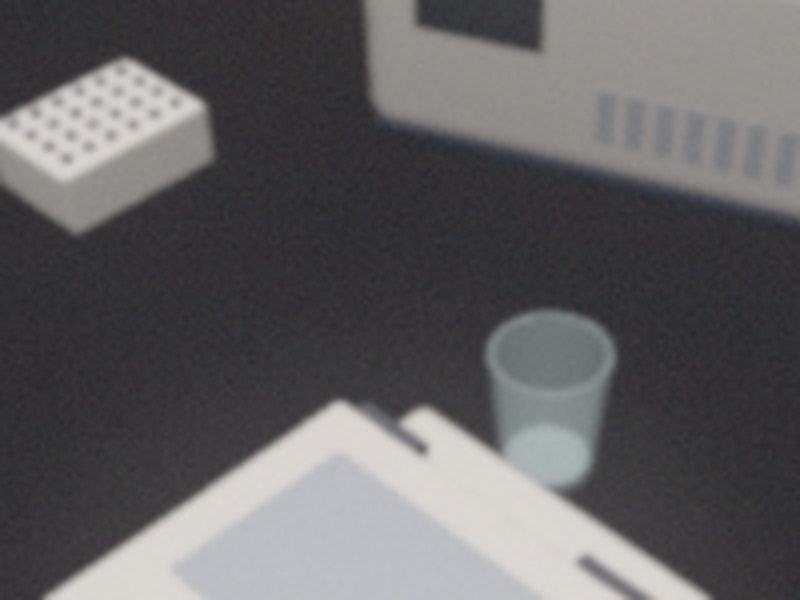

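Request:
{"method": "apply_moves", "body": {
  "rows": [
    [0, -0.6, -0.1, 0, 0, 0],
    [0, -1.2, -0.4, 0, 0, 0],
    [0, -1.7, -1.1, 0, 0, 0],
    [0, -2.2, -1.8, 0, 0, 0],
    [0, -2.7, -2.5, 0, 0, 0],
    [0, -3.2, -3.2, 0, 0, 0],
    [0, -2.8, -4.8, 0, 0, 0],
    [0, -2.2, -6.4, 0, 0, 0],
    [0, 0, -10, 0, 0, 0],
    [0, 2, -13.5, 0, 0, 0],
    [0, 3.9, -16.7, 0, 0, 0],
    [0, 3.9, -16.7, 0, 0, 0],
    [0, 3.9, -16.7, 0, 0, 0]
  ]
}}

```text
t: 20.15
tool_pos: [0.492, -0.1787, 0.2019]
tool_rot: [0.46, 2.613, 1.359]
contact_force: [0.3, 0.1, -0.4]
opening: 0.0001
```

Run:
```python
from th import *
o=crop("side","side16",(0,.05))
cv2.imwrite("pics/scene16.png",cam("scene")["color"])
print(np.abs(o["dq"]).max())
a=cv2.imread("pics/scene0.png").astype(int); b=cv2.imread("pics/scene16.png").astype(int)
for n,(x0,y0,x1,y1) in {"bottle":(280,245,330,312),"timer":(108,236,158,282),"scoop":(215,338,292,384)}.items(): print(n,np.abs(a-b)[y0:y1,x0:x1].mean().round(2))
a=cv2.imread("pics/side0.png").astype(int); b=cam("side")["color"].astype(int); print("beaker",np.abs(a-b)[225:275,180:210].mean().round(2))
```

```text
t 20.15 q [-0.89  0.06  1.86  0.8   1.77 -2.18] tcp [ 0.492  -0.1787  0.2019] inc [-200.9   -0.3  201.9] z [ 0.28   0.769 -0.574] x [-0.94   0.342 -0.   ] F [ 0.35  0.11 -0.35] op 0.0001
0 [[562.0, 473.0], [405.0, 328.0]]
0.05 [[562.0, 460.0], [405.0, 316.0]]
0.04968819859883393
bottle 2.0
timer 4.8
scoop 2.26
beaker 1.27
```

View pics/side16.png

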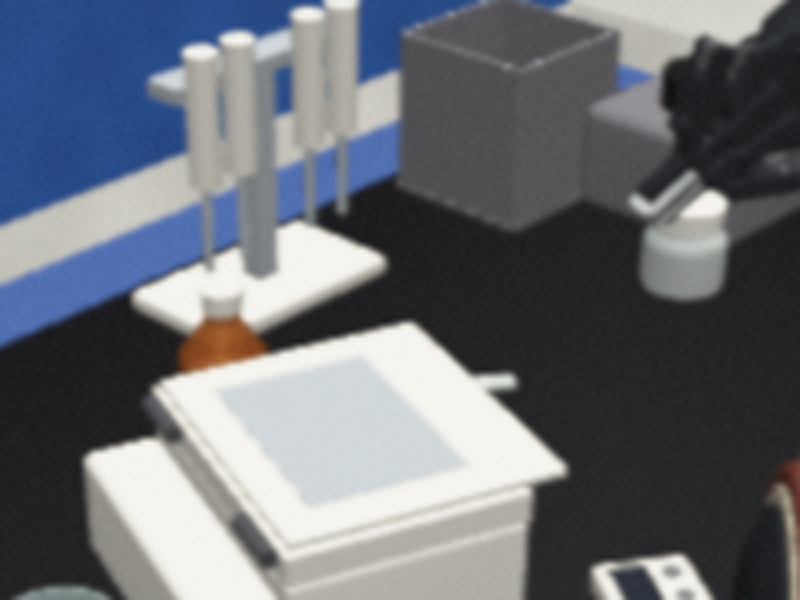

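View pics/scene16.png

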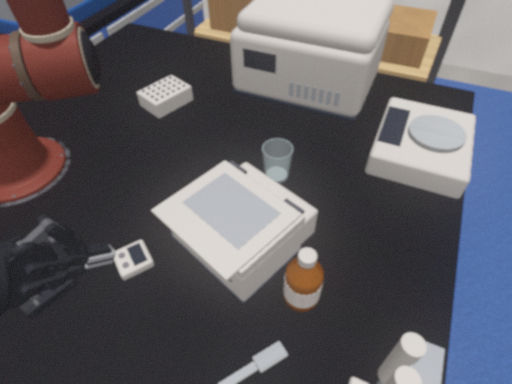

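Request:
{"method": "apply_moves", "body": {
  "rows": [
    [0, 0, 0, 0, 0, 0],
    [0, 0, 0, 0, 0, 0],
    [0, 0, 0, 0, 0, 0]
  ]
}}

```text
t: 20.6
tool_pos: [0.491, -0.1762, 0.1983]
tool_rot: [0.463, 2.615, 1.369]
contact_force: [0.1, -0.5, -0.0]
opening: 0.0001
```

Run:
```python
from station import ctrl
print(ctrl.finish_job())
```

```text
the job is handed in; nothing more can be done
None
```

The cover is fully shut and the job is handed in, at about 20.6 s of the 56 s allowed.

- **Nudge:** With the fingers shut and hooked behind the upper edge, I pushed the cover from about 1.73 to about 1.455 rad. It then fell on its own.
- **Catch:** I moved over to the front and caught it from beneath on a finger's outer side at about 1.03 rad, well before half way. It stayed still there for more than 1 s.
- **Lower and withdraw:** I lowered it at 0.2 rad/s, slowing to about 0.1 rad/s near the end, until the finger lost contact. Then I drew down, forward and up, clear of the cover.

**Last checks:**
- The cover lies level on the rim in both views, and its picture did not change as the finger dropped a further 10 mm.
- The tool force is back to noise level; the readings I took stayed at about 4 N or less.
- The bottle, scoop and beaker match their first pictures. The timer's patch differed more (4.8 against 1–2). A finger overlaps the timer in that view, and it looks unmoved.

**Mismatches:**
- My first arm layout, coming from the near side, ran into joint limits in free air, so I came from the front instead.
- Near the end the cover stood about 0.03 rad higher than planned, so I lowered the finger further.

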